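# Pin and spring-clip the tilt stage

### The job

Lock the beaker tilt stage: push its lock pin in by the head until the head meets the bracket, then take the spring clip out of its holder and gently push its straight leg down through the cross hole in the pin's end until the bow snaps shut under the pin and the grip sits down on it. The hole's exact place along the pin has to be felt for; force neither the pin nor the clip, and leave the bottles, vial, tape roll and timer where they are.

Things in the scene. Friction and masses are not known exactly. Their poses are not given: they have to be found in the camera images.
- stage: tilt stage bracket, fixed: base 75x100x10 mm, two aluminium cheeks (outer faces y = +39 and -39 mm, tops z = 90), between them a grey tongue (top z = 102) bearing a beaker on the +x side (x 38 to 90, top z = 100). Origin: centre of the base's underside, z up. The steel lock pin lies along y, axis at x = 0, z = 80 mm; head at the -y end, cross hole near the +y end
- lock_pin (a joint): how far the lock pin is pushed in, towards the stage's +y, in m: starts between 0 and 0.012; 0.030 = home, head flat against the -y cheek (hard stop). Slides with about 5 N of friction and stays where it is left
- pin_head (a point): centre of the outer (-y) face of the pin's round head, 34 mm across, 8 mm thick, 80 mm above the bench; push this face along the stage's +y
- hole_zone (a point): point over the pin's axis, level with its end's top face, 61 mm to the +y side of the stage's origin; axes as the stage's. The pin's end is a steel block 20 (x) x 26 (y) x 20 (z) mm with an upright round through hole 8 mm across in its middle, screwed in differently each time: with the pin home the hole is at x = 0, anywhere 4 to 24 mm from this point towards +y. Past the block's +y end is nothing
- clip: loose spring clip, about 70 g: black grip block 28 (x) x 20 (y) x 36 (z) mm, under it a straight steel leg 6 mm thick and a springy bow beside it on the +x side. Origin: centre of the grip's underside, on the leg's axis; z points up from leg to grip. Fit it leg down, x axis along the stage's x, bow on either side. Seated, the grip's underside rests on the pin's top (rigid stop)
- clip_bow (a joint): angle of the bow in rad: 0 = shut (at rest), about 0.17 when spread by the pin's side; spring-shut. Bow wire 5 mm thick, kinked in at 27 mm below the clip's origin, flared out to x = 19 mm at its end 48 mm below. Spreading it takes about 5 to 15 N of push on the clip; it snaps shut under the pin just as the grip comes down on the pin
- clip_holder: grey block 60x44x72 mm fixed to the bench; the clip hangs in the slot in its top, the grip's underside resting on the block's top (z = 72 mm), the grip wholly above it. Origin: centre of its underside; its x and y axes are the clip's at the start
- white_bottle: bystander: small bottle with white cap, 40 mm across, 82 tall; origin under its centre
- grey_bottle: bystander: another small white-capped bottle, 40 mm across, 82 tall; origin under its centre
- tape: bystander: tape roll lying flat, 52 mm across, 19 tall; origin under its centre
- timer: bystander: flat timer, 62x62x18 mm; origin under its centre
- brown_vial: bystander: brown vial, 16 mm across, 45 tall; origin under its centre
- leg_tip (a point): end of the clip's straight leg, 62 mm below the clip's origin; rounded, the last 6 mm tapered to 4.4 mm. Nothing but the leg touches the pin until the leg is some 25 mm deep in the hole

How it is judged:
By the outcome, as a careful person would: the job done as asked, in the order asked, and still so for the second after the job is handed in, with the robot touching nothing.
It also fails if it takes over 72 s, if anything falls off the work surface, if the arm or the gripper's body presses on something with over 40 N, if the wrist force passes 120 N, or if a joint passes its speed limit or range.

### The arm

A 6-joint arm with a two-finger parallel gripper is mounted at the origin on a cart in front of the work surface, level with it; the furniture and walls round the work are solid. World frame = base frame: x ahead of the robot, y to its left, z up, the work surface at z = 0. Lengths are in m, angles in rad, forces in N, time in s.
With the tool pointing down it reaches from about 0.35 to 0.95 m from the base axis. Payload 17.4 kg.
Tool frame: the origin (TCP) lies midway between the tips of the shut fingers; the grasp point (between the pads) lies 19 mm behind it; z points along the fingers, y is the direction in which the jaws open and shut (so a half turn about z gives the same grasp; the last joint's range is limited). The gripper opens to 93 mm and grips with 3 to 60 N. Pads are 15 mm wide; open, the fingers measure 128 mm over their backs; the gripper's body (75 mm by 188 mm) begins 65 mm behind the grasp point.
Start: joints at [1.144, 0.116, 1.442, -0, 1.584, -0.038], TCP at [0.256, 0.625, 0.219] pointing down, gripper open.
Joint ranges: [-2.83, 2.83], [-0.83, 2.19], [0.07, 2.5], [-1.14, 4.28], [0.01, 3], [-2.97, 2.97]. Speed limits (rad/s): [1.89, 1.89, 2.22, 3.14, 3.14, 3.14].

### API

Orientations are given as a rotation vector (axis times angle).
In Python, from station import arm, eyes gives the robot as it stands.
- The arm moves only by the shell command python3 -m pendant 'ROWS'. ROWS is JSON, a list of rows, each an object of numbers: "fingers": the opening, from -1 (shut) to 1 (fully open); "dx", "dy", "dz": the shift along the tool's x, y, z as a fraction of full scale; "yaw": the turn about the tool's z as a fraction of full scale. A call has 1 to 8 rows; each row shifts and turns the pose as measured when the row begins, along the tool's axes as they then stand; what a row does not reach is not made up. Full scale, the value 1, is 20 mm for a shift and 5 degrees for a turn. A row lasts 1/12 s, in which the tool goes at most 41.7 mm and 7.16 degrees, less where a joint would pass 70% of its speed; a pose out of reach is approached as far as the arm can. A call with a number of a shift or a turn outside -1 to 1 is refused whole. A call with a gripper value outside its range is refused whole. The fingers move at their own pace and stop on an object; the grip force is fixed at half the most. Time passes only in rows, so rows that do not move let the fingers close. It gives the time, the measured TCP pose, the force and the opening at its end, in the units of the state.
- arm.get_obs(): the state, without advancing time (a new reading comes with each control period).
- eyes.get_image(name): name is "scene" or "top" or "wrist"; returns (picture, depth): 420x560x3 uint8, red, green, blue; 420x560 float32, m along the optical axis (not along the pixel's ray), 0 where there is no reading.
- eyes.calibration(name): a dict with "fx", "fy", "cx", "cy" (pixels), "R" (3x3) and "t" (3): a world point X has camera coordinates R X + t; the wrist camera has in their place "hand_eye" (4x4, takes a point from camera to tool coordinates, whose origin is the TCP and whose axes are the flange's). Camera axes: x right, y down, z forward; pixel columns grow to the right and rows downward; lengths in m; the calibration is good to about 2 mm. A picture is of the moment at which its call begins: read the wrist's pose just before it. calibration takes no time and is no camera call.
- arm.sign_off(): hands the job in, once; it reports no verdict.
The state is a dict: "time": time; "q": joint angles; "qd": joint speeds; "tau": joint torques, N m; "ee_pos": TCP position; "ee_rot": TCP orientation; "force": force on the tool from outside, world axes, zero at the start; "wrist_torque": the same for the moment, N m; "finger_gap": opening from 0.0 (shut) to 1.0 (fully open).
Only numpy, scipy, OpenCV 4.12 (cv2) and the standard library are available. Lean on these libraries where they do the work, as an engineer would, in place of code of your own. Each camera call takes 0.05 s, during which the arm holds its last target.

## Working session

There is one attempt and no reset: what is moved stays moved. The work goes in short steps, Python scripts to look and compute and a shell command to move; the robot and the scene stay as the last step left them, time stands still between calls to the robot, and variables do not carry over. Pictures are saved under pics/ and viewed, and the job is handed in when it is done.

```bash
ls; mkdir -p pics; cat > h.py <<'E'
import numpy as np, cv2
from station import arm, eyes
from scipy.spatial.transform import Rotation as Ro
def snap(n,f):
    im,d=eyes.get_image(n); cv2.imwrite('pics/'+f+'.png',im[:,:,::-1]); np.savez('pics/'+f+'.npz',im=im,d=d); return im,d
def pts(n,d,obs=None):
    c=eyes.calibration(n); v,u=np.mgrid[:420,:560]
    P=np.stack([(u-c['cx'])/c['fx']*d,(v-c['cy'])/c['fy']*d,d],-1)
    if n=='wrist':
        H=np.array(c['hand_eye']); P=P@H[:3,:3].T+H[:3,3]
        return P@Ro.from_rotvec(obs['ee_rot']).as_matrix().T+obs['ee_pos']
    return (P-np.array(c['t']))@np.array(c['R'])
E
python3 - <<'E'
from h import *
o=arm.get_obs();print(o)
for n in('top','scene'): snap(n,n+'0')
snap('wrist','wrist0')
print(Ro.from_rotvec(o['ee_rot']).as_matrix().round(3)); 
for n in('top','scene','wrist'): print(eyes.calibration(n))
E
```

```text
pics
{'time': 0.0, 'q': array([ 1.14418403e+00,  1.16467140e-01,  1.44224846e+00,  1.66436076e-05,
        1.58401881e+00, -3.77952828e-02]), 'qd': array([-0.00123995, -0.00036205,  0.00090124,  0.000756  ,  0.00124851,
        0.00112884]), 'tau': array([ 8.98624767e-04, -7.21253085e+01, -6.22615600e+01,  7.80664128e-02,
        2.35701510e-02, -4.49914819e-05]), 'ee_pos': array([0.25580381, 0.62442885, 0.21792833]), 'ee_rot': array([-6.06858099e-01, -3.08213758e+00,  1.73915458e-03]), 'force': array([ 0.07665173, -0.10556389, -0.19215025]), 'wrist_torque': array([0.01314711, 0.00782892, 0.00013979]), 'finger_gap': 0.9981732409633844}
[[-0.925  0.379 -0.   ]
 [ 0.379  0.925 -0.001]
 [ 0.    -0.001 -1.   ]]
{'fx': 404.2749717258646, 'fy': 404.2749717258646, 'cx': 281.7379889811879, 'cy': 206.79472724544175, 'R': array([[ 9.78065849e-02, -9.95205442e-01, -9.01297078e-06],
       [-9.74668839e-01, -9.57864627e-02, -2.02102963e-01],
       [ 2.01133105e-01,  1.97757853e-02, -9.79364280e-01]]), 't': array([0.06475898, 0.4295905 , 0.95989722])}
{'fx': 483.08996351020096, 'fy': 483.08996351020096, 'cx': 282.86341566481633, 'cy': 207.03314294687792, 'R': array([[ 0.76309289, -0.64594087,  0.02120464],
       [-0.3056832 , -0.38964298, -0.86875551],
       [ 0.56942693,  0.65645925, -0.49478706]]), 't': array([-0.2686678 ,  0.24883635,  0.88803135])}
{'fx': 370.70879386815716, 'fy': 370.70879386815716, 'cx': 276.1756585243262, 'cy': 205.4630383289115, 'hand_eye': array([[-6.79807685e-06, -9.56372928e-01, -2.92148630e-01,
         8.07747967e-02],
       [ 9.99999881e-01,  1.36188551e-04, -4.69093828e-04,
         5.56929744e-04],
       [ 4.88415937e-04, -2.92148598e-01,  9.56372813e-01,
        -1.66860051e-01],
       [ 0.00000000e+00,  0.00000000e+00,  0.00000000e+00,
         1.00000000e+00]])}
```

View pics/top0.png

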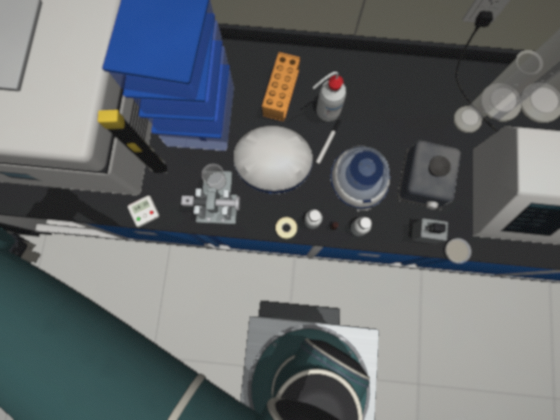

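View pics/scene0.png

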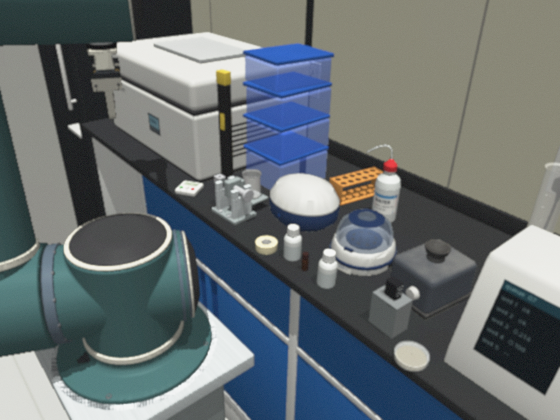

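View pics/wrist0.png

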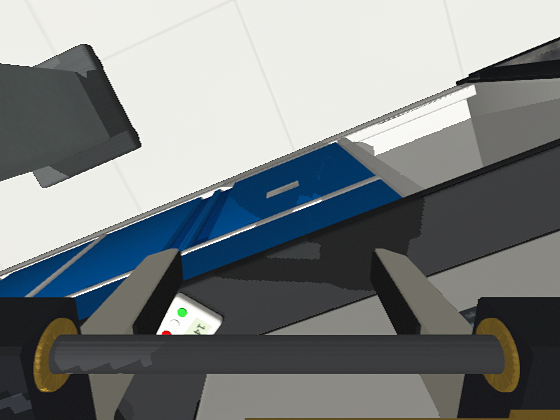

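The stage is at top (215,200), the holder and clip at top (432,230). I'll zoom in on both.

```bash
python3 - <<'E'
from h import *
t=cv2.imread('pics/top0.png'); s=cv2.imread('pics/scene0.png')
a=cv2.resize(t[155:245,165:265],None,fx=4,fy=4,interpolation=2)
b=cv2.resize(t[200:270,385:485],None,fx=4,fy=4,interpolation=2)
c=cv2.resize(s[160:230,200:290],None,fx=4,fy=4,interpolation=2)
d=cv2.resize(s[270:350,350:440],None,fx=4,fy=4,interpolation=2)
W=np.zeros((600,800,3),np.uint8)
def put(i,y,x):
    h=min(600-y,i.shape[0]); W[y:y+h,x:x+i.shape[1]]=i[:h]
put(b,320,0);put(d,280,430);put(a,0,0);put(c,0,400)
cv2.imwrite('pics/z0.png',W)
D=np.load('pics/top0.npz')['d'];P=pts('top',D)
for nm,(r0,r1,c0,c1) in dict(stage=(165,230,175,250),hold=(212,245,408,455)).items():
    Q=P[r0:r1,c0:c1].reshape(-1,3)
    for z0,z1 in((.004,.02),(.06,.076),(.076,.084),(.084,.094),(.094,.104),(.104,.112)):
        m=(Q[:,2]>z0)&(Q[:,2]<z1)
        if m.sum()>3: print(nm,z0,m.sum(),Q[m].mean(0).round(4),Q[m].min(0).round(4),Q[m].max(0).round(4))
E
```

```text
stage 0.004 499 [0.398  0.2709 0.0099] [0.3536 0.1887 0.004 ] [0.5259 0.3904 0.02  ]
stage 0.06 232 [0.4474 0.26   0.0687] [0.3777 0.1917 0.0601] [0.5109 0.3433 0.076 ]
stage 0.076 171 [0.442  0.2555 0.0802] [0.3783 0.1919 0.0761] [0.5076 0.3359 0.084 ]
stage 0.084 587 [0.4196 0.2745 0.089 ] [0.3776 0.1918 0.084 ] [0.5062 0.3443 0.094 ]
stage 0.094 315 [0.4407 0.2637 0.0992] [0.386  0.1919 0.094 ] [0.504  0.3407 0.1038]
stage 0.104 21 [0.4085 0.2741 0.1048] [0.3896 0.2671 0.104 ] [0.4484 0.2861 0.1056]
hold 0.004 110 [ 0.3886 -0.2764  0.0114] [ 0.3673 -0.3334  0.004 ] [ 0.4527 -0.2198  0.0194]
hold 0.06 330 [ 0.3943 -0.2542  0.0711] [ 0.3739 -0.2901  0.0601] [ 0.421  -0.2289  0.0758]
hold 0.076 17 [ 0.3941 -0.2505  0.0792] [ 0.3763 -0.2695  0.0762] [ 0.4189 -0.2324  0.0826]
hold 0.084 21 [ 0.3934 -0.2509  0.0884] [ 0.3872 -0.2648  0.0846] [ 0.4056 -0.2454  0.0937]
hold 0.094 22 [ 0.3947 -0.2519  0.0982] [ 0.387  -0.2703  0.0941] [ 0.4084 -0.2451  0.1038]
hold 0.104 109 [ 0.397  -0.2594  0.1078] [ 0.3875 -0.2738  0.1042] [ 0.4077 -0.2458  0.112 ]
```

View pics/z0.png

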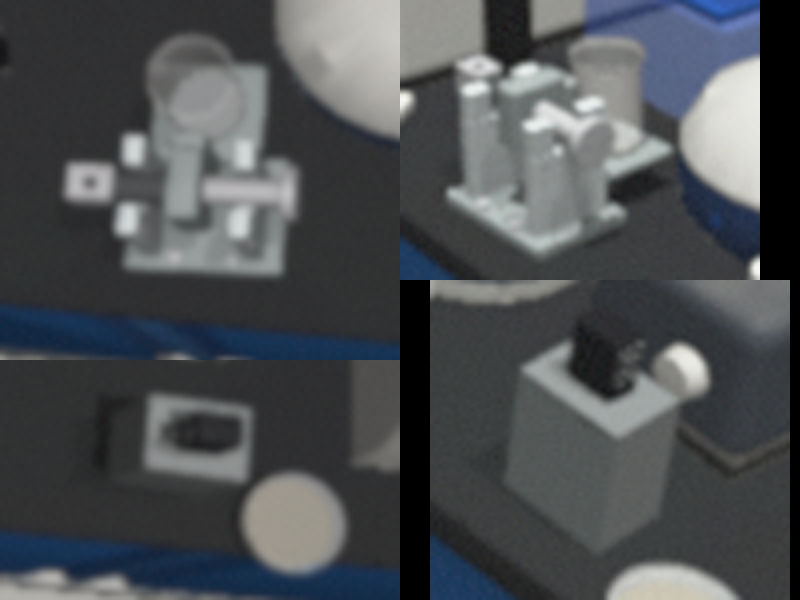

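```bash
python3 - <<'E'
from h import *
t=np.load('pics/top0.npz');P=pts('top',t['d'])
c=eyes.calibration('top')
# height map on grid
x=np.arange(.30,.72,.03);y=np.arange(.48,-.40,-.03)
print('rows x desc; cols y',y.round(2))
for xx in x[::-1]:
    r=[]
    for yy in y:
        m=(abs(P[...,0]-xx)<.015)&(abs(P[...,1]-yy)<.015)&(t['d']>0)
        r.append('%4d'%(P[m][:,2].max()*1000) if m.any() else '   .')
    print('%.2f'%xx,' '.join(r))
for u,v in((187.6,200.6),(239,203),(198,192.5),(226,193),(197,210),(224.5,210.5),(192,143)):
    print(u,v,P[int(round(v)),int(round(u))].round(4))
# holder orientation: mask light grey top z 66-76
Q=P[208:248,405:458].reshape(-1,3);m=(Q[:,2]>.066)&(Q[:,2]<.112)
print(cv2.minAreaRect((Q[m][:,:2]*1000).astype(np.float32)))
m=(Q[:,2]>.100)&(Q[:,2]<.115)
print(cv2.minAreaRect((Q[m][:,:2]*1000).astype(np.float32)))
E
```

```text
rows x desc; cols y [ 0.48  0.45  0.42  0.39  0.36  0.33  0.3   0.27  0.24  0.21  0.18  0.15
  0.12  0.09  0.06  0.03 -0.   -0.03 -0.06 -0.09 -0.12 -0.15 -0.18 -0.21
 -0.24 -0.27 -0.3  -0.33 -0.36 -0.39]
0.69  313    .  383  383  382  383  383  383    6    5   64   64   63    5  199  209  203  122    4    5    6    5    3    5    5    3    5   14  284  284
0.66  314  378  384  382  384  383  383  383    4    4   61   65   62    5  186    5   15   14    4    4    4    6    4    5    4    3    6    5    3    4
0.63  313  380  383  382  382  383  383  382    6    3   71   81   75    3    5    4   13    5    6    5    5    4    5   12    1    0    5    3    4  201
0.60  313  382  383  383  383  383  383  383    2   96  103  108  105  101   78   12   12   35   67   65    3    5    4   94   93   95   93   83    5  211
0.57  313  381  383  383  383  382  382  381   86  105  114  113  116  113  100   14    7  105  116  117  110    3    4   95  121  122   94    4    4  212
0.54  313    5    4    5    3    6    5    4   90  108  114  117  115  114  103   64   52  115  120  121  118   98   79  
[... 997 characters left out ...]
1    2    1    3    4    4    4    2    3    4    4    2    2    1    2    3    2    1    2    3    3    1   18   17    4
0.30 -883 -889 -888 -886 -890 -886 -889 -887 -888 -890 -885 -890 -890 -887 -888 -885 -892 -887 -885 -889 -887 -888 -892 -889 -891 -888 -887 -887 -887 -892
187.6 200.6 [0.4042 0.3287 0.0885]
239 203 [0.4154 0.21   0.0685]
198 192.5 [0.4287 0.3084 0.0872]
226 193 [0.4322 0.2411 0.0897]
197 210 [0.3845 0.304  0.0899]
224.5 210.5 [0.3911 0.2409 0.0876]
192 143 [0.5658 0.3526 0.0417]
((397.4501953125, -259.7440490722656), (61.050323486328125, 45.0654296875), 87.90653991699219)
((397.8074951171875, -259.990478515625), (28.246129989624023, 20.514909744262695), 86.10323333740234)
```

```bash
python3 -m pendant '[{"fingers":-1,"dy":-1,"yaw":-1,"dz":-0.5},{"fingers":-1,"dy":-1,"yaw":-1,"dz":-0.5},{"fingers":-1,"dy":-1,"yaw":-1,"dz":-0.5},{"fingers":-1,"dy":-1,"yaw":-1,"dz":-0.5},{"fingers":-1,"dy":-1,"yaw":-1,"dz":-0.5},{"fingers":-1,"dy":-1,"yaw":-0.4},{"fingers":-1,"dy":-1},{"fingers":-1,"dy":-1}]'
cat >> h.py <<'E'
def go(x,y,z,yaw=None):
    o=arm.get_obs(); R=Ro.from_rotvec(o['ee_rot']).as_matrix()
    d=R.T@(np.array([x,y,z])-o['ee_pos'])/.02
    a=np.degrees(np.arctan2(R[1,1],R[0,1]))
    s='t %.2f pos %s ydir %.2f need rows-units %s'%(o['time'],o['ee_pos'].round(4),a,d.round(2))
    if yaw is not None: s+=' yaw units %.2f'%(-((yaw-a+90)%180-90)/5)
    print(s,'F',o['force'].round(1),'gap %.3f'%o['finger_gap'],'q6 %.2f'%o['q'][5])
E
python3 -c "
from h import *
go(.40,.27,.29,94.5)"
```

```text
t 0.15 pos [0.2558 0.6245 0.2181] ydir 67.72 need rows-units [-13.39 -13.67  -3.58] yaw units -5.36 F [0.1 0.1 0.3] gap 0.998 q6 -0.04invalid input at $[0]: expected keys fingers, dx, dy, dz, yaw
```

```bash
python3 -m pendant '[{"fingers":-1,"dx":0,"dy":-1,"yaw":-1,"dz":-0.5},{"fingers":-1,"dx":0,"dy":-1,"yaw":-1,"dz":-0.5},{"fingers":-1,"dx":0,"dy":-1,"yaw":-1,"dz":-0.5},{"fingers":-1,"dx":0,"dy":-1,"yaw":-1,"dz":-0.5},{"fingers":-1,"dx":0,"dy":-1,"yaw":-1,"dz":-0.5},{"fingers":-1,"dx":0,"dy":-1,"yaw":-0.4,"dz":-0.5},{"fingers":-1,"dx":0,"dy":-1,"yaw":0,"dz":0},{"fingers":-1,"dx":0,"dy":-1,"yaw":0,"dz":0}]'
python3 -c "
from h import *
go(.40,.27,.29,94.5)"
```

```text
time: 0.82
ee_pos: [0.2384, 0.463, 0.2764]
ee_rot: [0.171, -3.133, 0.011]
force: [0.8, 0.4, -0.1]
finger_gap: 0.478
t 0.82 pos [0.2384 0.463  0.2764] ydir 96.26 need rows-units [ -6.98 -10.48  -0.64] yaw units 0.35 F [ 0.8  0.4 -0.1] gap 0.478 q6 -0.63
```

```bash
python3 -m pendant '[{"fingers":-1,"dx":0,"dy":-1,"yaw":0,"dz":-0.1},{"fingers":-1,"dx":-0.5,"dy":-1,"yaw":0.2,"dz":0},{"fingers":-1,"dx":-1,"dy":-1,"yaw":0.2,"dz":0},{"fingers":-1,"dx":-1,"dy":-1,"yaw":0,"dz":0},{"fingers":-1,"dx":-1,"dy":-1,"yaw":0,"dz":0},{"fingers":-1,"dx":-1,"dy":-1,"yaw":0,"dz":0},{"fingers":-1,"dx":-0.6,"dy":-1,"yaw":0,"dz":0},{"fingers":-1,"dx":0,"dy":-1,"yaw":0,"dz":0}]'
python3 -c "
from h import *
go(.40,.27,.29,94.5)
o=arm.get_obs();im,d=snap('wrist','w1');go(.40,.27,.29,94.5)"
```

```text
time: 1.48
ee_pos: [0.3564, 0.3037, 0.2791]
ee_rot: [0.12, -3.136, 0.009]
force: [-0.3, 0.2, 0.9]
finger_gap: 0.004
t 1.48 pos [0.3564 0.3037 0.2791] ydir 94.39 need rows-units [-2.04 -1.85 -0.54] yaw units -0.02 F [-0.3  0.2  0.9] gap 0.004 q6 -0.99
t 1.53 pos [0.356  0.3013 0.2796] ydir 94.35 need rows-units [-2.07 -1.73 -0.52] yaw units -0.03 F [0.8 0.4 1.9] gap 0.002 q6 -1.00
```

View pics/w1.png

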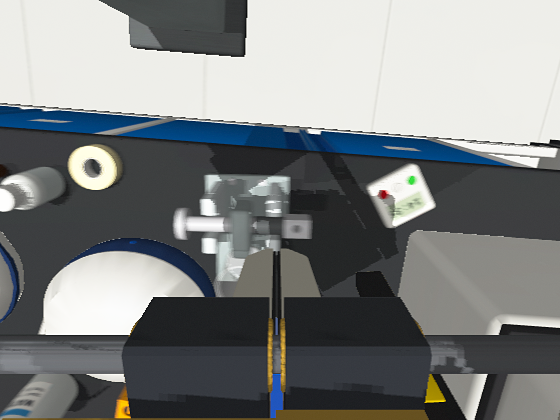

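```bash
python3 - <<'E'
from h import *
go(.4,.27,.29)
o=arm.get_obs();im,d=snap('wrist','w2')
z=cv2.resize(im[165:300,160:330],None,fx=4.4,fy=4.4,interpolation=2)[:,:,::-1];cv2.imwrite('pics/z2.png',z)
P=pts('wrist',d,o)
Q=P[170:262,165:320].reshape(-1,3)
for z0,z1 in((.004,.016),(.084,.095),(.097,.107)):
    m=(abs(Q[:,2]-(z0+z1)/2)<(z1-z0)/2)
    print(z0,m.sum(),Q[m].min(0).round(4),Q[m].max(0).round(4),cv2.minAreaRect((Q[m][:,:2]*1000).astype(np.float32)))
g=cv2.cvtColor(im,cv2.COLOR_RGB2GRAY)
for r in(229,224): print(r,g[r,170:320].tolist())
E
```

```text
t 1.53 pos [0.356  0.3013 0.2796] ydir 94.35 need rows-units [-2.07 -1.73 -0.52] F [0.8 0.4 1.9] gap 0.002 q6 -1.00
0.004 2154 [0.37  0.213 0.004] [0.4256 0.3233 0.0159] ((398.5907897949219, 268.28564453125), (52.65605545043945, 108.60880279541016), 3.237490177154541)
0.084 2698 [0.3777 0.2075 0.084 ] [0.4501 0.3435 0.095 ] ((414.6185302734375, 275.78192138671875), (70.47415161132812, 135.32106018066406), 3.1313745975494385)
0.097 876 [0.3871 0.2084 0.097 ] [0.4314 0.284  0.1054] ((411.14666748046875, 245.7627716064453), (43.8528938293457, 74.77098083496094), 3.7616055011749268)
229 [63, 62, 61, 62, 62, 62, 61, 62, 61, 57, 92, 198, 249, 246, 246, 247, 249, 251, 214, 80, 89, 124, 181, 222, 230, 230, 230, 230, 230, 230, 230, 230, 230, 231, 231, 231, 231, 231, 231, 231, 231, 232, 232, 232, 232, 232, 232, 233, 234, 233, 234, 234, 229, 204, 189, 143, 146, 145, 145, 145, 145, 146, 146, 145, 145, 130, 106, 126, 129, 133, 132, 133, 131, 131, 130, 130, 128, 127, 127, 126, 126, 121, 130, 151, 130, 92, 122, 197, 210, 149, 105, 108, 109, 109, 109, 109, 109, 112, 103, 74, 63, 65, 64, 65, 64, 65, 
[... 214 characters left out ...]
62, 62, 61, 61, 62, 60, 55, 110, 224, 253, 251, 251, 252, 253, 253, 193, 78, 132, 218, 241, 247, 252, 251, 251, 251, 251, 251, 251, 250, 251, 250, 250, 250, 250, 250, 250, 250, 250, 250, 250, 250, 250, 249, 250, 249, 249, 249, 249, 251, 246, 176, 157, 159, 159, 159, 159, 159, 159, 158, 159, 158, 158, 141, 108, 125, 130, 132, 133, 132, 130, 132, 131, 131, 131, 129, 130, 128, 152, 195, 198, 188, 156, 100, 94, 171, 230, 163, 109, 113, 113, 113, 111, 112, 112, 114, 105, 74, 64, 66, 65, 65, 66, 65, 66, 66, 65, 66, 67, 65, 65, 67, 66, 65, 65, 63, 62, 102, 154, 154, 152, 153, 154, 153, 155, 154, 154, 154, 155, 157, 155, 154, 154, 153, 153, 153, 153, 153, 153, 154, 154, 155, 144, 91, 33, 35, 38, 39]
```

View pics/z2.png

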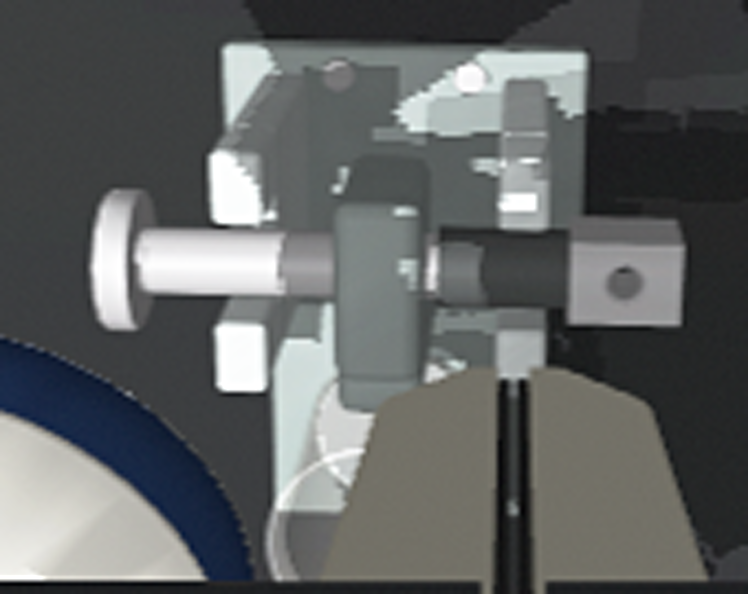

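```bash
cat >> h.py <<'E'
def ray(n,u,v,z,o=None):
    c=eyes.calibration(n); r=np.array([(u-c['cx'])/c['fx'],(v-c['cy'])/c['fy'],1.])
    if n=='wrist':
        H=np.array(c['hand_eye']);R=Ro.from_rotvec(o['ee_rot']).as_matrix()
        C=R@H[:3,3]+o['ee_pos']; D=R@H[:3,:3]@r
    else:
        R=np.array(c['R']);C=-R.T@np.array(c['t']);D=R.T@r
    return C+D*(z-C[2])/D[2]
E
python3 - <<'E'
from h import *
o=arm.get_obs()
f=lambda X,Y:(160+X/4.4-.4,165+Y/4.4-.4)
for nm,X,Y,z in(('hole',625,282,.09),('blockBR',682,325,.09),('blockTR',684,248,.09),('blockTL',570,248,.09),('blockBL',570,325,.09),('headface',92,262,.08),('pin mid top L',140,262,.088),('baseTL',224,43,.01),('baseTR',588,52,.01),('cheekL1',212,150,.09),('cheekL2',216,390,.09),('cheekR1',548,82,.09),('cheekR2',548,380,.09)):
    u,v=f(X,Y);print(nm,(ray('wrist',u,v,z,o)*1000).round(1))
print('top hole',ray('top',187.4,200.4,.09)*1000)
for nm,X,Y,z in(('c1',133,150,.09),('c2',243,152,.09),('c3',128,220,.09),('c4',238,222,.09)):
    print(nm,ray('top',165+X/4-.4,155+Y/4-.4,z)*1000)
E
```

```text
hole [406.1 331.7  90. ]
blockBR [415.7 346.1  90. ]
blockTR [396.7 344.6  90. ]
blockTL [398.7 318.3  90. ]
blockBL [417.8 319.9  90. ]
headface [414.5 205.3  80. ]
pin mid top L [410.6 218.5  88. ]
baseTL [374.6 223.6  10. ]
baseTR [369.5 322.9  10. ]
cheekL1 [381.5 235.1  90. ]
cheekL2 [440.9 237.3  90. ]
cheekR1 [359.8 310.   90. ]
cheekR2 [432.1 315.9  90. ]
top hole [405.24415179 329.94303079  90.        ]
c1 [427.76251528 308.08146959  90.        ]
c2 [432.95833872 242.6751095   90.        ]
c3 [385.3098525  305.08456851  90.        ]
c4 [390.47018397 240.26225333  90.        ]
```

```bash
python3 -c "
from h import *
go(.414,.163,.2,94.4)"; python3 -m pendant '[{"fingers":-1,"dx":-0.3,"dy":-1,"yaw":0,"dz":0.5},{"fingers":-1,"dx":-0.3,"dy":-1,"yaw":0,"dz":0.5},{"fingers":-1,"dx":-0.4,"dy":-1,"yaw":0,"dz":0.5},{"fingers":-1,"dx":-0.4,"dy":-1,"yaw":0,"dz":0.5},{"fingers":-1,"dx":-0.4,"dy":-1,"yaw":0,"dz":0.5},{"fingers":-1,"dx":-0.3,"dy":-1,"yaw":0,"dz":0.5},{"fingers":-1,"dx":-0.2,"dy":-0.8,"yaw":0,"dz":0.5},{"fingers":-1,"dx":0,"dy":0,"yaw":0,"dz":0.5}]'
python3 -c "
from h import *
go(.414,.163,.076,94.4)"
```

```text
t 1.58 pos [0.3556 0.3029 0.2798] ydir 94.30 need rows-units [-2.4  -7.17  4.02] yaw units -0.02 F [-0.2 -0.1 -0.5] gap 0.003 q6 -0.99
time: 2.25
ee_pos: [0.4129, 0.1687, 0.1984]
ee_rot: [-0.123, 3.139, -0.003]
force: [-0.4, -0.1, 1.0]
finger_gap: 0.006
t 2.25 pos [0.4129 0.1687 0.1984] ydir 94.49 need rows-units [-0.03 -0.28  6.12] yaw units 0.02 F [-0.4 -0.1  1. ] gap 0.006 q6 -1.32
```

```bash
python3 -m pendant '[{"fingers":-1,"dx":0,"dy":-0.3,"yaw":0,"dz":0.9},{"fingers":-1,"dx":0,"dy":0,"yaw":0,"dz":1},{"fingers":-1,"dx":0,"dy":0,"yaw":0,"dz":1},{"fingers":-1,"dx":0,"dy":0,"yaw":0,"dz":1},{"fingers":-1,"dx":0,"dy":0,"yaw":0,"dz":1},{"fingers":-1,"dx":0,"dy":0,"yaw":0,"dz":0.6},{"fingers":-1,"dx":0,"dy":0,"yaw":0,"dz":0.4},{"fingers":-1,"dx":0,"dy":0,"yaw":0,"dz":0}]'
python3 -c "
from h import *
go(.414,.163,.075,94.4)
snap('scene','s3');snap('top','t3');go(.414,.163,.075,94.4)
s=cv2.imread('pics/s3.png');t=cv2.imread('pics/t3.png')
cv2.imwrite('pics/z3.png',np.hstack([cv2.resize(s[150:240,200:300],(400,360)),cv2.resize(t[155:245,165:265],(400,360))]))
"
```

```text
time: 2.92
ee_pos: [0.4113, 0.1674, 0.0725]
ee_rot: [0.124, -3.138, 0.001]
force: [-0.9, -0.0, -0.1]
finger_gap: 0.006
t 2.92 pos [0.4113 0.1674 0.0725] ydir 94.51 need rows-units [-0.12 -0.23 -0.13] yaw units 0.02 F [-0.9 -0.  -0.1] gap 0.006 q6 -1.32
t 3.02 pos [0.4121 0.1674 0.0744] ydir 94.50 need rows-units [-0.08 -0.23 -0.03] yaw units 0.02 F [ 0.6 -0.8  0.4] gap 0.005 q6 -1.32
```

View pics/z3.png

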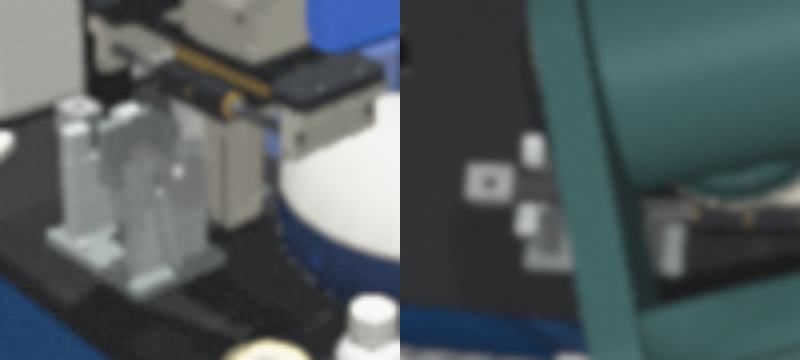

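```bash
python3 -m pendant '[{"fingers":-1,"dx":0,"dy":0.4,"yaw":0,"dz":0},{"fingers":-1,"dx":0,"dy":0.4,"yaw":0,"dz":0},{"fingers":-1,"dx":0,"dy":0.2,"yaw":0,"dz":0},{"fingers":-1,"dx":0,"dy":0.2,"yaw":0,"dz":0}]'
python3 -m pendant '[{"fingers":-1,"dx":0,"dy":0.2,"yaw":0,"dz":0},{"fingers":-1,"dx":0,"dy":0.2,"yaw":0,"dz":0}]'
python3 -m pendant '[{"fingers":-1,"dx":0,"dy":0.2,"yaw":0,"dz":0},{"fingers":-1,"dx":0,"dy":0.2,"yaw":0,"dz":0}]'
```

```text
time: 3.35
ee_pos: [0.4117, 0.1939, 0.0781]
ee_rot: [-0.122, 3.133, 0.002]
force: [0.3, -5.8, -3.5]
finger_gap: 0.003
time: 3.52
ee_pos: [0.4112, 0.2023, 0.0783]
ee_rot: [-0.122, 3.133, -0.001]
force: [1.8, -5.6, -2.7]
finger_gap: 0.003
time: 3.68
ee_pos: [0.4107, 0.2104, 0.0783]
ee_rot: [-0.122, 3.132, -0.005]
force: [1.2, -7.0, -1.8]
finger_gap: 0.005
```

```bash
for i in 1; do python3 -m pendant '[{"fingers":-1,"dx":0,"dy":0.1,"yaw":0,"dz":0}]'; python3 -m pendant '[{"fingers":-1,"dx":0,"dy":0.1,"yaw":0,"dz":0}]'; done | egrep 'pos|force'
```

```text
ee_pos: [0.4108, 0.2112, 0.0783]
force: [1.6, -32.3, 4.8]
ee_pos: [0.4108, 0.2111, 0.0784]
force: [0.1, -34.0, 7.2]
```

```bash
python3 - <<'E'
from h import *
snap('top','t4');t=cv2.imread('pics/t4.png')
cv2.imwrite('pics/z4.png',cv2.resize(t[155:245,165:265],(600,540),interpolation=2))
go(.41,.21,.075)
E
```

```text
t 3.90 pos [0.4108 0.211  0.0784] ydir 94.46 need rows-units [ 0.05 -0.04  0.17] F [  0.1 -27.8   5. ] gap 0.008 q6 -1.22
```

View pics/z4.png

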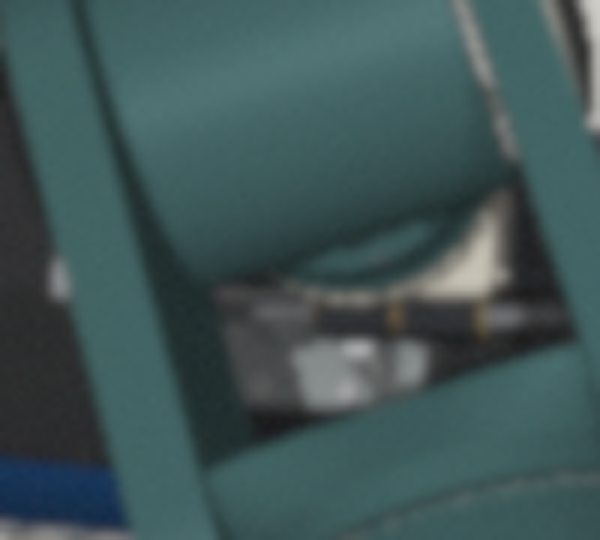

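```bash
python3 -m pendant '[{"fingers":-1,"dx":0,"dy":-0.5,"yaw":0,"dz":0},{"fingers":-1,"dx":0,"dy":-0.5,"yaw":0,"dz":-0.6},{"fingers":-1,"dx":0,"dy":0,"yaw":0,"dz":-1},{"fingers":-1,"dx":0,"dy":0,"yaw":0,"dz":-1},{"fingers":-1,"dx":0.3,"dy":0.4,"yaw":0,"dz":-1},{"fingers":-1,"dx":0.5,"dy":1,"yaw":0,"dz":-1},{"fingers":-1,"dx":1,"dy":1,"yaw":0,"dz":-1},{"fingers":-1,"dx":1,"dy":1,"yaw":0,"dz":-1}]'
python3 -m pendant '[{"fingers":1,"dx":0.6,"dy":1,"yaw":0,"dz":-0.8},{"fingers":1,"dx":0,"dy":0.4,"yaw":0,"dz":-0.4},{"fingers":1,"dx":0,"dy":0,"yaw":0,"dz":0},{"fingers":1,"dx":0,"dy":0,"yaw":0,"dz":0}]'
python3 - <<'E'
from h import *
go(.356,.3,.28);o=arm.get_obs();im,d=snap('wrist','w5');go(.4,.27,.29)
z=cv2.resize(im[165:300,160:340],None,fx=4.4,fy=4.4,interpolation=2)[:,:,::-1];cv2.imwrite('pics/z5.png',z)
E
```

```text
time: 4.57
ee_pos: [0.3493, 0.2553, 0.2117]
ee_rot: [-0.114, 3.138, -0.029]
force: [-0.6, 1.1, -0.1]
finger_gap: 0.003
time: 4.9
ee_pos: [0.3323, 0.2874, 0.2419]
ee_rot: [-0.121, 3.131, -0.02]
force: [0.4, 0.1, -0.8]
finger_gap: 0.241
t 4.90 pos [0.3323 0.2874 0.2419] ydir 94.44 need rows-units [-1.24  0.51 -1.91] F [ 0.4  0.1 -0.8] gap 0.241 q6 -0.98
t 4.95 pos [0.3325 0.2872 0.2416] ydir 94.40 need rows-units [-3.32 -1.15 -2.38] F [-0.5  0.4  1.1] gap 0.288 q6 -0.98
```

View pics/z5.png

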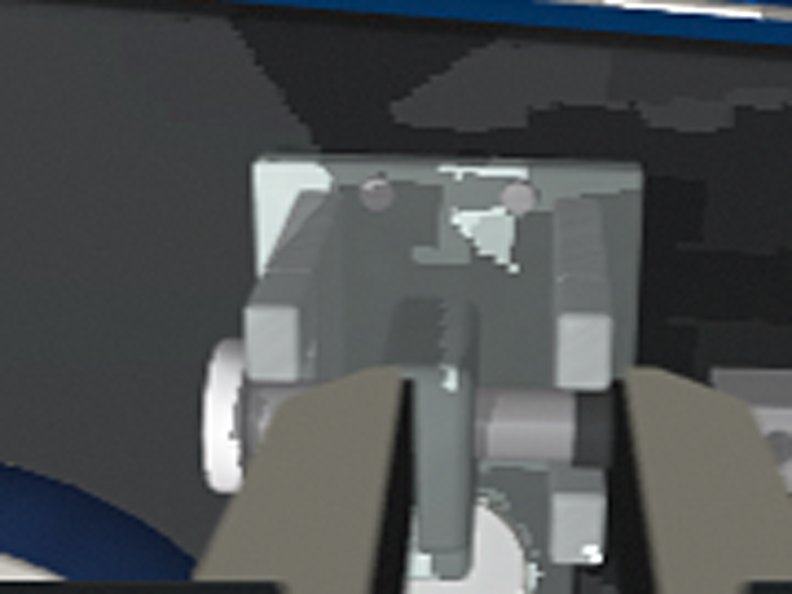

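The pin head (at left, ~(222,415)) now lies flush on the −y cheek. I'll back off a little to see the hole.

```bash
python3 -m pendant '[{"fingers":1,"dx":0.9,"dy":0.7,"yaw":0,"dz":-0.4},{"fingers":1,"dx":0.9,"dy":0.7,"yaw":0,"dz":-0.4},{"fingers":1,"dx":0,"dy":0,"yaw":0,"dz":0},{"fingers":1,"dx":0,"dy":0,"yaw":0,"dz":0}]'
python3 - <<'E'
from h import *
go(.356,.3,.28);o=arm.get_obs();im,d=snap('wrist','w6');go(.4,.27,.29)
np.save('pics/o6.npy',np.r_[o['ee_pos'],o['ee_rot']])
z=cv2.resize(im[170:305,160:340],None,fx=4.4,fy=4.4,interpolation=2)[:,:,::-1];cv2.imwrite('pics/z6.png',z)
E
```

```text
time: 5.28
ee_pos: [0.2955, 0.31, 0.2527]
ee_rot: [-0.112, 3.136, -0.028]
force: [0.3, 0.2, 0.2]
finger_gap: 0.572
t 5.28 pos [0.2955 0.31   0.2527] ydir 94.10 need rows-units [-2.98 -0.74 -1.34] F [0.3 0.2 0.2] gap 0.572 q6 -0.88
t 5.33 pos [0.2956 0.3099 0.2527] ydir 94.07 need rows-units [-5.07 -2.39 -1.81] F [-0.6 -0.   0.3] gap 0.618 q6 -0.88
```

View pics/z6.png

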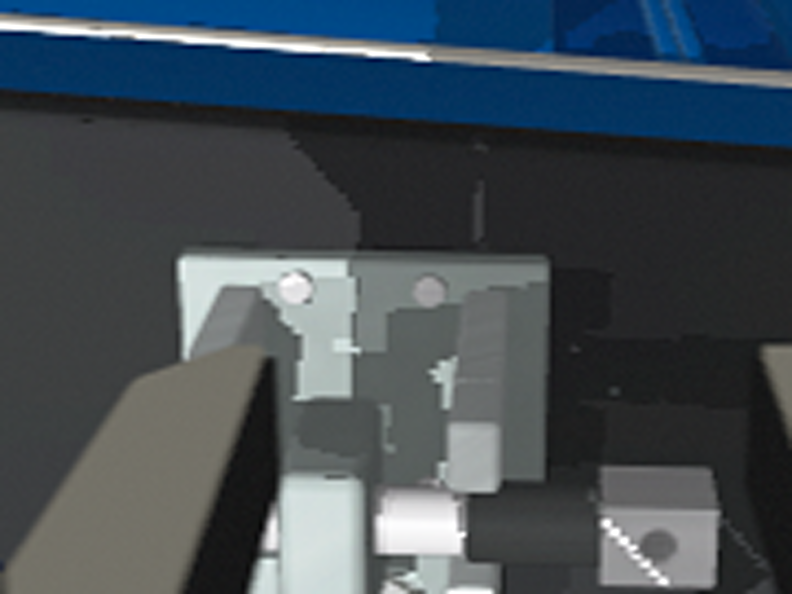

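```bash
python3 - <<'E'
from h import *
a=np.load('pics/o6.npy');o=dict(ee_pos=a[:3],ee_rot=a[3:])
f=lambda X,Y:(160+X/4.4-.4,170+Y/4.4-.4)
for nm,X,Y,z in(('hole',659,545,.09),('TL',600,509,.09),('TR',717,511,.09),('BL',600,586,.09),('BR',717,586,.09),('chR1',499,422,.09),('chR2',497,490,.09)):
    print(nm,(ray('wrist',*f(X,Y),z,o)*1000).round(1))
E
```

```text
hole [405.5 348.3  90. ]
TL [397.4 334.1  90. ]
TR [395.8 360.5  90. ]
BL [417.2 335.9  90. ]
BR [414.9 362.6  90. ]
chR1 [377.7 309.9  90. ]
chR2 [394.5 310.6  90. ]
```

```bash
python3 -m pendant '[{"fingers":1,"dx":-0.2,"dy":-0.95,"yaw":1,"dz":0},{"fingers":1,"dx":-0.3,"dy":-0.95,"yaw":1,"dz":0},{"fingers":1,"dx":-0.4,"dy":-0.9,"yaw":1,"dz":0},{"fingers":1,"dx":-0.5,"dy":-0.9,"yaw":1,"dz":0},{"fingers":1,"dx":-0.6,"dy":-0.85,"yaw":1,"dz":0},{"fingers":1,"dx":-0.7,"dy":-0.8,"yaw":1,"dz":0},{"fingers":1,"dx":-0.7,"dy":-0.7,"yaw":1,"dz":0},{"fingers":1,"dx":-0.8,"dy":-0.65,"yaw":1,"dz":0}]'
python3 -c "
from h import *
go(.4,-.26,.25,-3)"
```

```text
time: 6.0
ee_pos: [0.3498, 0.1446, 0.2482]
ee_rot: [1.015, 2.969, -0.037]
force: [0.2, 0.8, 0.4]
finger_gap: 0.998
t 6.00 pos [0.3498 0.1446 0.2482] ydir 52.26 need rows-units [-14.36 -14.46   0.37] yaw units 11.05 F [0.2 0.8 0.4] gap 0.998 q6 -0.57
```

```bash
python3 -m pendant '[{"fingers":1,"dx":-0.75,"dy":-0.65,"yaw":1,"dz":0},{"fingers":1,"dx":-0.8,"dy":-0.6,"yaw":1,"dz":0},{"fingers":1,"dx":-0.85,"dy":-0.5,"yaw":1,"dz":0},{"fingers":1,"dx":-0.9,"dy":-0.45,"yaw":1,"dz":0},{"fingers":1,"dx":-0.95,"dy":-0.3,"yaw":1,"dz":0},{"fingers":1,"dx":-1,"dy":-0.2,"yaw":1,"dz":0},{"fingers":1,"dx":-1,"dy":-0.1,"yaw":1,"dz":0},{"fingers":1,"dx":-1,"dy":0,"yaw":1,"dz":0}]'
python3 -c "
from h import *
go(.4,-.26,.25,-3)"
```

```text
time: 6.67
ee_pos: [0.3857, -0.0287, 0.2453]
ee_rot: [2.024, 2.392, -0.043]
force: [-0.0, 0.6, 0.1]
finger_gap: 1.0
t 6.67 pos [ 0.3857 -0.0287  0.2453] ydir 9.54 need rows-units [-11.53  -1.21   0.05] yaw units 2.51 F [-0.   0.6  0.1] gap 1.000 q6 -0.29
```

```bash
python3 -m pendant '[{"fingers":1,"dx":-1,"dy":0.1,"yaw":1,"dz":0},{"fingers":1,"dx":-1,"dy":0.1,"yaw":1,"dz":0},{"fingers":1,"dx":-1,"dy":0.1,"yaw":0.5,"dz":0},{"fingers":1,"dx":-1,"dy":0.1,"yaw":0,"dz":0},{"fingers":1,"dx":-1,"dy":0,"yaw":0,"dz":0},{"fingers":1,"dx":-1,"dy":0,"yaw":0,"dz":0},{"fingers":1,"dx":-0.5,"dy":0,"yaw":0,"dz":0},{"fingers":1,"dx":0,"dy":0,"yaw":0,"dz":0}]'
python3 - <<'E'
from h import *
go(.398,-.26,.25,-3);o=arm.get_obs();im,d=snap('wrist','w7');go(.398,-.26,.25,-3)
np.save('pics/o7.npy',np.r_[o['ee_pos'],o['ee_rot']])
E
```

```text
time: 7.33
ee_pos: [0.3894, -0.1768, 0.2409]
ee_rot: [2.311, 2.123, -0.051]
force: [0.2, -0.1, -0.3]
finger_gap: 1.0
t 7.33 pos [ 0.3894 -0.1768  0.2409] ydir -4.87 need rows-units [-4.12  0.77 -0.36] yaw units -0.37 F [ 0.2 -0.1 -0.3] gap 1.000 q6 -0.38
t 7.38 pos [ 0.3894 -0.1761  0.2408] ydir -4.87 need rows-units [-4.16  0.77 -0.37] yaw units -0.37 F [-0.  -0.4 -0. ] gap 1.001 q6 -0.38
```

View pics/w7.png

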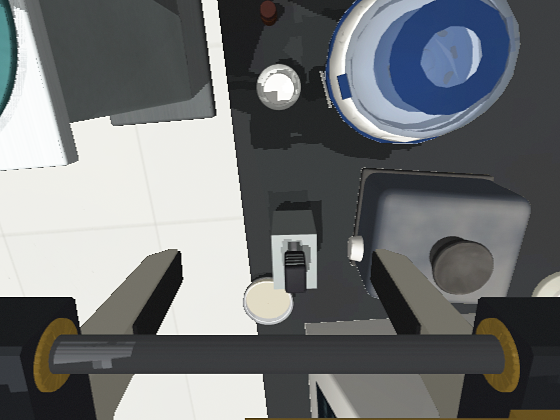

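```bash
python3 - <<'E'
from h import *
a=np.load('pics/o7.npy');o=dict(ee_pos=a[:3],ee_rot=a[3:])
k=np.load('pics/w7.npz');P=pts('wrist',k['d'],o)
z=cv2.resize(k['im'][190:330,230:400],None,fx=4.4,fy=4.4,interpolation=2)[:,:,::-1];cv2.imwrite('pics/z7.png',z)
Q=P[200:300,265:330].reshape(-1,3)
for lo,hi in((.1,.115),(.066,.115),(.066,.078)):
    m=(Q[:,2]>lo)&(Q[:,2]<hi);print(m.sum(),Q[m].min(0),Q[m].max(0),cv2.minAreaRect((Q[m][:,:2]*1000).astype(np.float32)))
Q=P[230:265,340:372].reshape(-1,3);m=Q[:,2]>.03;print('knob',Q[m].min(0),Q[m].max(0))
E
```

```text
656 [ 0.38771794 -0.27588037  0.10008971] [ 0.40847814 -0.24711208  0.1111808 ] ((398.24298095703125, -261.12945556640625), (28.386146545410156, 19.267047882080078), 85.60377502441406)
2519 [ 0.37516723 -0.29351906  0.06609004] [ 0.42151945 -0.23076023  0.1111808 ] ((397.9266662597656, -261.8420715332031), (60.96830749511719, 43.6929931640625), 86.57076263427734)
1648 [ 0.37516723 -0.29351906  0.06609004] [ 0.42151945 -0.23076023  0.07789231] ((397.9266662597656, -261.8420715332031), (60.96830749511719, 43.6929931640625), 86.57076263427734)
knob [ 0.40076844 -0.28931834  0.03124876] [ 0.47461938 -0.09133291  0.40556851]
```

View pics/z7.png

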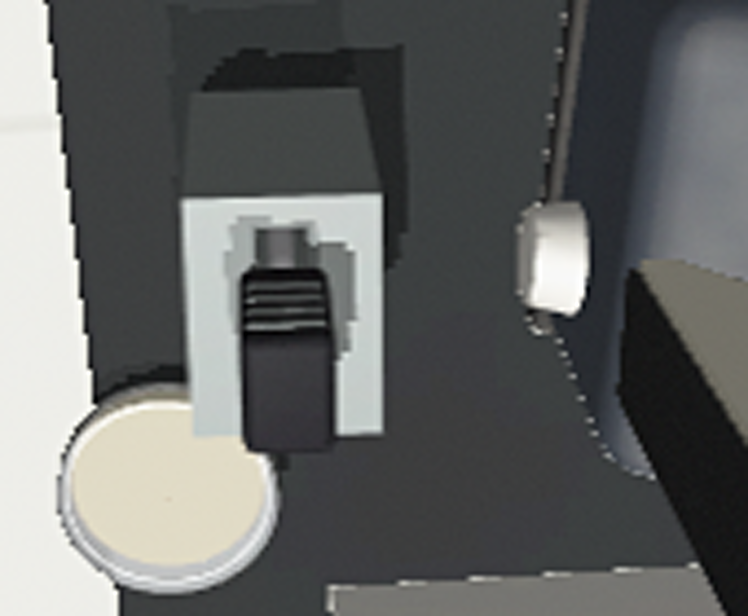

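```bash
python3 -m pendant '[{"fingers":0,"dx":-1,"dy":0.3,"yaw":-0.25,"dz":0.4},{"fingers":0,"dx":-1,"dy":0.3,"yaw":0,"dz":0.8},{"fingers":0,"dx":-1,"dy":0.1,"yaw":0,"dz":0.8},{"fingers":0,"dx":-0.9,"dy":0,"yaw":0,"dz":0.8},{"fingers":0,"dx":0,"dy":0,"yaw":0,"dz":0.4},{"fingers":0,"dx":0,"dy":0,"yaw":0,"dz":0}]'
python3 - <<'E'
from h import *
go(.398,-.261,.079,-3.5)
E
```

```text
time: 7.88
ee_pos: [0.3962, -0.2585, 0.1746]
ee_rot: [2.288, 2.149, -0.049]
force: [0.5, 0.4, 0.6]
finger_gap: 0.618
t 7.88 pos [ 0.3962 -0.2585  0.1746] ydir -3.61 need rows-units [-0.01  0.19  4.78] yaw units -0.02 F [0.5 0.4 0.6] gap 0.618 q6 -0.55
```

```bash
cat >> h.py <<'E'
def tilt():
    R=Ro.from_rotvec(arm.get_obs()['ee_rot']).as_matrix(); g=R.T@[0,0,-1]
    print('tilt deg (gx,gy tool)',np.degrees(g[:2]).round(2), 'zdir',R[:,2].round(4))
E
python3 -c "
from h import *
tilt()"
python3 -m pendant '[{"fingers":0,"dx":0,"dy":0.2,"yaw":0,"dz":1},{"fingers":0,"dx":0,"dy":0,"yaw":0,"dz":0.8},{"fingers":0,"dx":0,"dy":0,"yaw":0,"dz":0.8},{"fingers":0,"dx":0,"dy":0,"yaw":0,"dz":0.6},{"fingers":0,"dx":0,"dy":0,"yaw":0,"dz":0.5}]'
python3 -c "
from h import *
go(.398,-.261,.079,-3.5);tilt()"
```

```text
tilt deg (gx,gy tool) [1.37 1.15] zdir [-0.0215 -0.0226 -0.9995]
time: 8.3
ee_pos: [0.4004, -0.2577, 0.1017]
ee_rot: [2.284, 2.148, -0.046]
force: [-1.0, -0.8, 0.8]
finger_gap: 0.501
t 8.30 pos [ 0.4004 -0.2577  0.1017] ydir -3.53 need rows-units [-0.14 -0.09  1.14] yaw units -0.01 F [-1.  -0.8  0.8] gap 0.501 q6 -0.54
tilt deg (gx,gy tool) [1.47 0.89] zdir [-0.0171 -0.0247 -0.9995]
```

```bash
python3 -m pendant '[{"fingers":0,"dx":-0.1,"dy":-0.1,"yaw":0,"dz":0.5},{"fingers":0,"dx":0,"dy":0,"yaw":0,"dz":0.5},{"fingers":0,"dx":0,"dy":0,"yaw":0,"dz":0},{"fingers":0,"dx":0,"dy":0,"yaw":0,"dz":0}]'
python3 -c "
from h import *
go(.398,-.261,.079,-3.5);tilt();o=arm.get_obs();im,d=snap('wrist','w8');cv2.imwrite('pics/z8.png',im[200:420,100:460,::-1].repeat(2,0).repeat(2,1))
snap('scene','s8')"
```

```text
time: 8.63
ee_pos: [0.3977, -0.2589, 0.0794]
ee_rot: [2.283, 2.15, -0.046]
force: [0.3, -0.4, -0.1]
finger_gap: 0.503
t 8.63 pos [ 0.3977 -0.2589  0.0794] ydir -3.45 need rows-units [-0.1   0.02  0.02] yaw units 0.01 F [ 0.3 -0.4 -0.1] gap 0.503 q6 -0.55
tilt deg (gx,gy tool) [1.44 0.93] zdir [-0.0178 -0.0241 -0.9996]
```

View pics/z8.png

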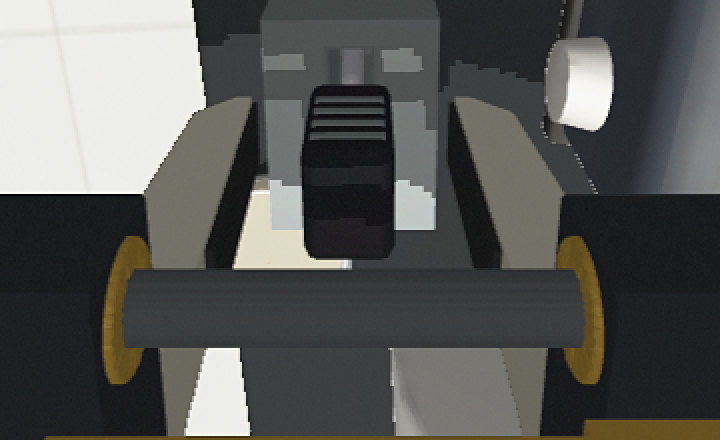

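```bash
python3 -m pendant '[{"fingers":-1,"dx":0,"dy":0,"yaw":0,"dz":0},{"fingers":-1,"dx":0,"dy":0,"yaw":0,"dz":0},{"fingers":-1,"dx":0,"dy":0,"yaw":0,"dz":0},{"fingers":-1,"dx":0,"dy":0,"yaw":0,"dz":0},{"fingers":-1,"dx":0,"dy":0,"yaw":0,"dz":0},{"fingers":-1,"dx":0,"dy":0,"yaw":0,"dz":0}]'
python3 -c "
from h import *
go(.398,-.261,.079,-3.5);tilt()"
```

```text
time: 9.23
ee_pos: [0.3986, -0.2597, 0.0819]
ee_rot: [2.281, 2.147, -0.045]
force: [-0.2, 0.5, -0.8]
finger_gap: 0.211
t 9.23 pos [ 0.3986 -0.2597  0.0819] ydir -3.47 need rows-units [-0.07 -0.03  0.15] yaw units 0.01 F [-0.2  0.5 -0.8] gap 0.211 q6 -0.55
tilt deg (gx,gy tool) [1.54 0.76] zdir [-0.0149 -0.0261 -0.9995]
```

```bash
python3 -m pendant '[{"fingers":-1,"dx":0,"dy":0,"yaw":0,"dz":-0.4},{"fingers":-1,"dx":0,"dy":0,"yaw":0,"dz":-0.6},{"fingers":-1,"dx":0,"dy":0,"yaw":0,"dz":-0.8},{"fingers":-1,"dx":0,"dy":0,"yaw":0,"dz":-0.8},{"fingers":-1,"dx":0,"dy":0,"yaw":0,"dz":-0.9},{"fingers":-1,"dx":0,"dy":0,"yaw":0,"dz":-1},{"fingers":-1,"dx":0,"dy":0,"yaw":0,"dz":-1},{"fingers":-1,"dx":0,"dy":0,"yaw":0,"dz":-1}]'
python3 -c "
from h import *
go(.398,-.261,.25,-3.5);tilt();snap('scene','s9');o=arm.get_obs();snap('wrist','w9');go(.398,-.261,.25,-3.5)
s=cv2.imread('pics/s9.png')[180:360,320:460];w=cv2.imread('pics/w9.png')
cv2.imwrite('pics/z9.png',np.hstack([cv2.resize(s,(420,540),interpolation=2),cv2.resize(w[150:420,190:360],(340,540))]))"
```

```text
time: 9.9
ee_pos: [0.3991, -0.2549, 0.2202]
ee_rot: [2.284, 2.15, -0.046]
force: [0.4, 0.1, -0.6]
finger_gap: 0.21
t 9.90 pos [ 0.3991 -0.2549  0.2202] ydir -3.48 need rows-units [-0.34 -0.06 -1.48] yaw units 0.00 F [ 0.4  0.1 -0.6] gap 0.210 q6 -0.54
tilt deg (gx,gy tool) [1.41 0.97] zdir [-0.0183 -0.0235 -0.9996]
t 10.00 pos [ 0.4001 -0.2556  0.2228] ydir -3.48 need rows-units [-0.32 -0.11 -1.35] yaw units 0.00 F [ 0.2 -0.3 -1.3] gap 0.213 q6 -0.54
```

View pics/z9.png

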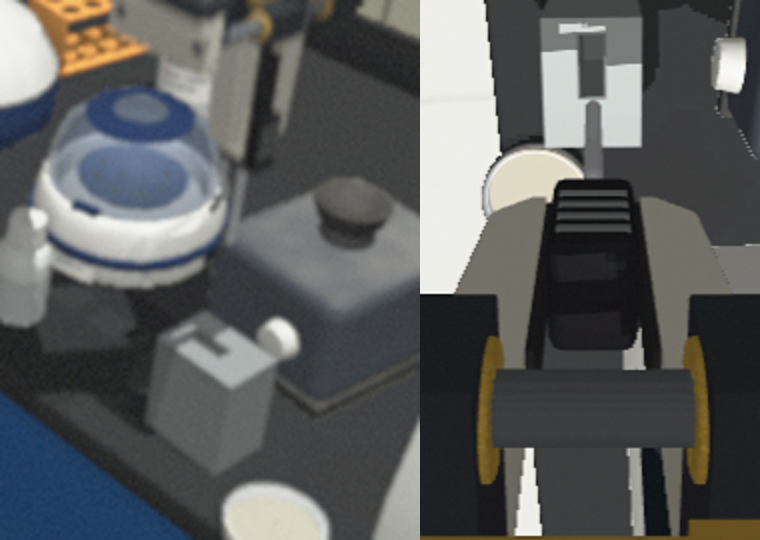

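```bash
python3 -m pendant '[{"fingers":-1,"dx":0.7,"dy":0,"yaw":-0.7,"dz":-0.3},{"fingers":-1,"dx":1,"dy":0,"yaw":-1,"dz":-0.4},{"fingers":-1,"dx":1,"dy":0.1,"yaw":-1,"dz":-0.4},{"fingers":-1,"dx":1,"dy":0.2,"yaw":-1,"dz":-0.3},{"fingers":-1,"dx":0.95,"dy":0.25,"yaw":-1,"dz":0},{"fingers":-1,"dx":0.95,"dy":0.3,"yaw":-1,"dz":0},{"fingers":-1,"dx":0.9,"dy":0.4,"yaw":-1,"dz":0},{"fingers":-1,"dx":0.9,"dy":0.45,"yaw":-1,"dz":0}]'
python3 -m pendant '[{"fingers":-1,"dx":0.85,"dy":0.5,"yaw":-1,"dz":0},{"fingers":-1,"dx":0.8,"dy":0.6,"yaw":-1,"dz":0},{"fingers":-1,"dx":0.75,"dy":0.65,"yaw":-1,"dz":0},{"fingers":-1,"dx":0.7,"dy":0.7,"yaw":-1,"dz":0},{"fingers":-1,"dx":0.65,"dy":0.75,"yaw":-1,"dz":0},{"fingers":-1,"dx":0.6,"dy":0.8,"yaw":-1,"dz":0},{"fingers":-1,"dx":0.5,"dy":0.85,"yaw":-1,"dz":0},{"fingers":-1,"dx":0.4,"dy":0.9,"yaw":-1,"dz":0}]'
python3 -c "
from h import *
go(.3,.34,.25,94.4);tilt()"
```

```text
time: 10.67
ee_pos: [0.3965, -0.0972, 0.25]
ee_rot: [-1.419, -2.802, 0.047]
force: [0.1, -0.7, -0.8]
finger_gap: 0.217
time: 11.33
ee_pos: [0.3731, 0.0679, 0.2468]
ee_rot: [-0.318, -3.114, 0.044]
force: [1.0, 0.3, -0.3]
finger_gap: 0.208
t 11.33 pos [0.3731 0.0679 0.2468] ydir 78.33 need rows-units [ 6.33 12.57 -0.47] yaw units -3.21 F [ 1.   0.3 -0.3] gap 0.208 q6 -1.24
tilt deg (gx,gy tool) [-0.46  1.65] zdir [-0.0137 -0.0266 -0.9996]
```

```bash
T='from h import *;go(.3,.34,.25,94.4);tilt()'
python3 -m pendant '[{"fingers":-1,"dx":0,"dy":1,"yaw":-1,"dz":0},{"fingers":-1,"dx":0,"dy":1,"yaw":-1,"dz":0},{"fingers":-1,"dx":0,"dy":1,"yaw":-1,"dz":0},{"fingers":-1,"dx":0,"dy":0.6,"yaw":-0.2,"dz":0},{"fingers":-1,"dx":0,"dy":0,"yaw":0,"dz":0}]' >/dev/null; python3 -c "$T"
python3 -m pendant '[{"fingers":-1,"dx":1,"dy":0,"yaw":0,"dz":0},{"fingers":-1,"dx":1,"dy":0,"yaw":0,"dz":0},{"fingers":-1,"dx":0,"dy":0,"yaw":0,"dz":0}]' >/dev/null; python3 -c "$T"
python3 -m pendant '[{"fingers":-1,"dx":0,"dy":1,"yaw":0,"dz":0},{"fingers":-1,"dx":0,"dy":1,"yaw":0,"dz":0},{"fingers":-1,"dx":0,"dy":1,"yaw":0,"dz":0},{"fingers":-1,"dx":0,"dy":0,"yaw":0,"dz":0}]' >/dev/null; python3 -c "$T"
```

```text
t 11.75 pos [0.3767 0.1454 0.2452] ydir 95.71 need rows-units [ 2.85 10.05 -0.44] yaw units 0.26 F [-0.6  0.7 -1.1] gap 0.211 q6 -1.35
tilt deg (gx,gy tool) [-0.91  1.41] zdir [-0.0134 -0.0261 -0.9996]
t 12.00 pos [0.3353 0.141  0.2453] ydir 95.70 need rows-units [ 0.78 10.07 -0.48] yaw units 0.26 F [-0.5 -0.3 -0.8] gap 0.209 q6 -1.33
tilt deg (gx,gy tool) [-1.07  1.47] zdir [-0.016  -0.0274 -0.9995]
t 12.33 pos [0.3296 0.2    0.2448] ydir 95.25 need rows-units [ 0.84  7.1  -0.43] yaw units 0.17 F [ 0.2  0.6 -1.5] gap 0.214 q6 -1.17
tilt deg (gx,gy tool) [-0.87  1.46] zdir [-0.0127 -0.0267 -0.9996]
```

```bash
T='from h import *;go(.3,.345,.25,94.4);tilt()'
python3 -m pendant '[{"fingers":-1,"dx":0.3,"dy":1,"yaw":0.15,"dz":0},{"fingers":-1,"dx":0.3,"dy":1,"yaw":0,"dz":0},{"fingers":-1,"dx":0.3,"dy":1,"yaw":0,"dz":0},{"fingers":-1,"dx":0.3,"dy":1,"yaw":0,"dz":0},{"fingers":-1,"dx":0.3,"dy":1,"yaw":0,"dz":0},{"fingers":-1,"dx":0.3,"dy":1,"yaw":0,"dz":0},{"fingers":-1,"dx":0,"dy":0.8,"yaw":0,"dz":0},{"fingers":-1,"dx":0,"dy":0,"yaw":0,"dz":0}]' >/dev/null
python3 - <<'E'
from h import *
go(.3,.345,.25,94.4);tilt();o=arm.get_obs();im,d=snap('wrist','w10');go(.3,.345,.25,94.4)
np.save('pics/o10.npy',np.r_[o['ee_pos'],o['ee_rot']])
z=cv2.resize(im[190:420,190:370],None,fx=4,fy=4,interpolation=2)[:600,:,::-1];cv2.imwrite('pics/z10.png',z)
E
```

```text
t 13.00 pos [0.2848 0.3335 0.2418] ydir 93.90 need rows-units [-0.79  0.51 -0.43] yaw units -0.10 F [ 0.6  0.9 -0.7] gap 0.214 q6 -0.83
tilt deg (gx,gy tool) [-0.75  1.58] zdir [-0.0111 -0.0284 -0.9995]
t 13.05 pos [0.285  0.3325 0.2419] ydir 93.89 need rows-units [-0.79  0.56 -0.43] yaw units -0.10 F [-0.1 -0.5 -0.7] gap 0.212 q6 -0.83
```

View pics/z10.png

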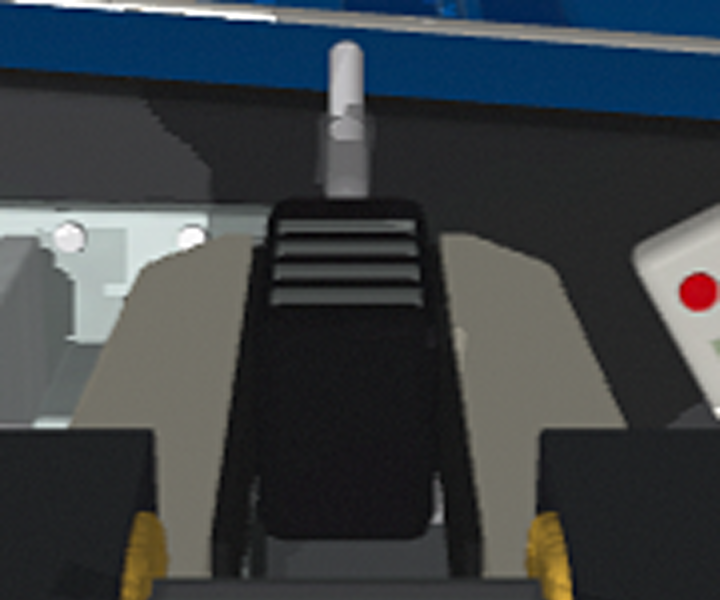

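```bash
python3 - <<'E'
from h import *
c=eyes.calibration('wrist');H=np.array(c['hand_eye'])
a=np.load('pics/o10.npy');o=dict(ee_pos=a[:3],ee_rot=a[3:]);R=Ro.from_rotvec(a[3:]).as_matrix()
for v in(200.3,201,203):
    tip=ray('wrist',276.6,v,o['ee_pos'][2]-.0715,o); t=tip-o['ee_pos'];print('tip-TCP world mm',(t*1000).round(2),'tool',(R.T@t*1000).round(2))
# bow bottom ~ at 48 below origin, x=+16.5
k=np.load('pics/w10.npz');P=pts('wrist',k['d'],o)
for v in range(200,240,4): print(v,k['im'][v,276],((P[v,276]-o['ee_pos'])*1000).round(1))
E
```

```text
tip-TCP world mm [-12.22  -2.52 -71.5 ] tool [11.43  0.28 71.67]
tip-TCP world mm [-11.73  -2.49 -71.5 ] tool [10.94  0.28 71.67]
tip-TCP world mm [-10.34  -2.39 -71.5 ] tool [ 9.55  0.29 71.65]
200 [115 121 131] [-17.2  -2.8 -54.2]
204 [190 189 192] [-15.2  -2.6 -52. ]
208 [188 187 191] [-14.1  -2.4 -47.3]
212 [188 187 190] [-12.8  -2.2 -43.2]
216 [161 159 161] [-11.5  -2.  -39.6]
220 [150 148 151] [-14.4  -1.7 -23.6]
224 [152 150 153] [-13.5  -1.5 -19.4]
228 [104 104 105] [-12.3  -1.4 -16.5]
232 [105 104 105] [-11.9  -1.2 -11.7]
236 [120 117 121] [-10.6  -1.   -9.3]
```

```bash
python3 - <<'E'
from h import *
c=eyes.calibration('wrist');H=np.array(c['hand_eye'])
def tool(u,v,zt):
    r=H[:3,:3]@np.array([(u-c['cx'])/c['fx'],(v-c['cy'])/c['fy'],1.]);C=H[:3,3];return (C+r*(zt-C[2])/r[2])*1000
k=np.load('pics/w10.npz');d=k['d']
vv,uu=np.mgrid[:420,:560]
P=np.stack([(uu-c['cx'])/c['fx']*d,(vv-c['cy'])/c['fy']*d,d],-1)@H[:3,:3].T+H[:3,3]
P*=1000
for v in range(232,330,4): print(v,k['im'][v,276],P[v,276].round(1))
A=P[275:318,262:292].reshape(-1,3)
s=np.linalg.lstsq(np.c_[A[:,:2],np.ones(len(A))],A[:,2],rcond=None)[0];print('top plane z=ax+by+c',s.round(4))
B=P[244:262,262:292].reshape(-1,3)
s=np.linalg.lstsq(np.c_[B[:,1:],np.ones(len(B))],B[:,0],rcond=None)[0];print('front plane x=ay+bz+c',s.round(4))
print(tool(276,266,-.026),tool(276,324.5,-.026),tool(276,240,.010))
for n in ('w8',):
    d8=np.load('pics/w8.npz')['d']; Q=np.stack([(uu-c['cx'])/c['fx']*d8,(vv-c['cy'])/c['fy']*d8,d8],-1)@H[:3,:3].T+H[:3,3];Q*=1000
    A=Q[275:318,262:288].reshape(-1,3)
    s=np.linalg.lstsq(np.c_[A[:,:2],np.ones(len(A))],A[:,2],rcond=None)[0];print('w8 top plane',s.round(4))
E
```

```text
232 [105 104 105] [11.7 -0.1 11.9]
236 [120 117 121] [10.5 -0.1  9.5]
240 [15 15 16] [10.3 -0.   4.6]
244 [20 18 20] [10.2 -0.  -0.2]
248 [16 14 15] [10.  -0.  -4.7]
252 [80 84 83] [ 10.6  -0.  -10.5]
256 [57 59 59] [ 10.8  -0.  -15.2]
260 [18 18 18] [  9.8  -0.  -17.3]
264 [76 80 78] [ 10.5  -0.  -22.8]
268 [20 21 22] [  9.2  -0.  -24. ]
272 [21 21 23] [  8.5  -0.  -26.2]
276 [23 24 26] [  7.3  -0.  -27.5]
280 [23 23 23] [  5.1  -0.  -26.8]
284 [22 23 25] [  3.5  -0.  -27.4]
288 [22 23 24] [  1.6  -0.  -27.3]
292 [24 24 25] [ -0.5  -0.  -27. ]
296 [23 21 23] [ -2.6  -0.  -26.7]
300 [22 22 24] [ -4.1  -0.  -27.5]
304 [24 21 24] [ -6.2  -0.  -27.2]
308 [22 19 24] [  80.6    0.2 -166.9]
312 [23 21 23] [ -9.7  -0.  -27.8]
316 [24 22 24] [-12.8  -0.  -26.2]
320 [22 20 24] [-14.4  -0.  -26.8]
324 [22 20 21] [-17.1  -0.  -25.7]
328 [60 62 63] [-205.9   -0.3  238.4]
top plane z=ax+by+c [-8.61500e-01 -3.30000e-03 -2.95637e+01]
front plane x=ay+bz+c [-1.0000e-04 -3.3410e-01  6.9429e+00]
[ 1.11543182e+01 -1.23924497e-02 -2.60000000e+01] [-1.72008542e+01 -1.68531796e-02 -2.60000000e+01] [ 8.09370051 -0.05163017 10.        ]
w8 top plane [ -0.8575  -0.0363 -30.6732]
```

```bash
python3 -c "
from h import *
go(.406,.3504,.2,94.4)"
python3 -m pendant '[{"fingers":-1,"dx":-0.7,"dy":0.1,"yaw":-0.1,"dz":0},{"fingers":-1,"dx":-1,"dy":0.2,"yaw":0,"dz":0.2},{"fingers":-1,"dx":-1,"dy":0.2,"yaw":0,"dz":0.4},{"fingers":-1,"dx":-1,"dy":0.2,"yaw":0,"dz":0.4},{"fingers":-1,"dx":-0.9,"dy":0.2,"yaw":0,"dz":0.4},{"fingers":-1,"dx":-0.8,"dy":0.1,"yaw":0,"dz":0.4},{"fingers":-1,"dx":-0.4,"dy":0.1,"yaw":0,"dz":0},{"fingers":-1,"dx":0,"dy":0,"yaw":0,"dz":0}]'
python3 -c "
from h import *
go(.406,.3504,.172,94.4);tilt()"
```

```text
t 13.05 pos [0.285  0.3325 0.2419] ydir 93.89 need rows-units [-6.12  0.54  2.  ] yaw units -0.10 F [-0.1 -0.5 -0.7] gap 0.212 q6 -0.83
time: 13.72
ee_pos: [0.4083, 0.3537, 0.2046]
ee_rot: [0.11, -3.13, 0.045]
force: [-0.2, 0.3, 0.3]
finger_gap: 0.213
t 13.72 pos [0.4083 0.3537 0.2046] ydir 94.02 need rows-units [ 0.11 -0.11  1.63] yaw units -0.08 F [-0.2  0.3  0.3] gap 0.213 q6 -0.96
tilt deg (gx,gy tool) [-0.6   1.63] zdir [-0.0085 -0.0291 -0.9995]
```

```bash
python3 -m pendant '[{"fingers":-1,"dx":0.1,"dy":-0.1,"yaw":-0.08,"dz":0.6},{"fingers":-1,"dx":0,"dy":0,"yaw":0,"dz":0.5},{"fingers":-1,"dx":0,"dy":0,"yaw":0,"dz":0.2},{"fingers":-1,"dx":0,"dy":0,"yaw":0,"dz":0}]'
python3 -c "
from h import *
go(.406,.3504,.168,94.4);tilt()
snap('scene','s11');o=arm.get_obs();snap('wrist','w11');go(.406,.3504,.168,94.4);tilt()
s=cv2.imread('pics/s11.png');w=cv2.imread('pics/w11.png')
cv2.imwrite('pics/z11.png',np.hstack([cv2.resize(s[140:230,190:270],(480,540),interpolation=2),cv2.resize(w[170:350,230:330],(300,540),interpolation=2)]))"
```

```text
time: 14.05
ee_pos: [0.4052, 0.3487, 0.1775]
ee_rot: [0.119, -3.13, 0.044]
force: [-0.7, -0.2, -0.9]
finger_gap: 0.211
t 14.05 pos [0.4052 0.3487 0.1775] ydir 94.38 need rows-units [-0.05  0.1   0.47] yaw units -0.00 F [-0.7 -0.2 -0.9] gap 0.211 q6 -0.97
tilt deg (gx,gy tool) [-0.58  1.6 ] zdir [-0.0079 -0.0286 -0.9996]
t 14.15 pos [0.4055 0.349  0.1785] ydir 94.38 need rows-units [-0.04  0.08  0.52] yaw units -0.00 F [-0.5  0.7 -0.1] gap 0.214 q6 -0.97
tilt deg (gx,gy tool) [-0.53  1.57] zdir [-0.0071 -0.0281 -0.9996]
```

View pics/z11.png

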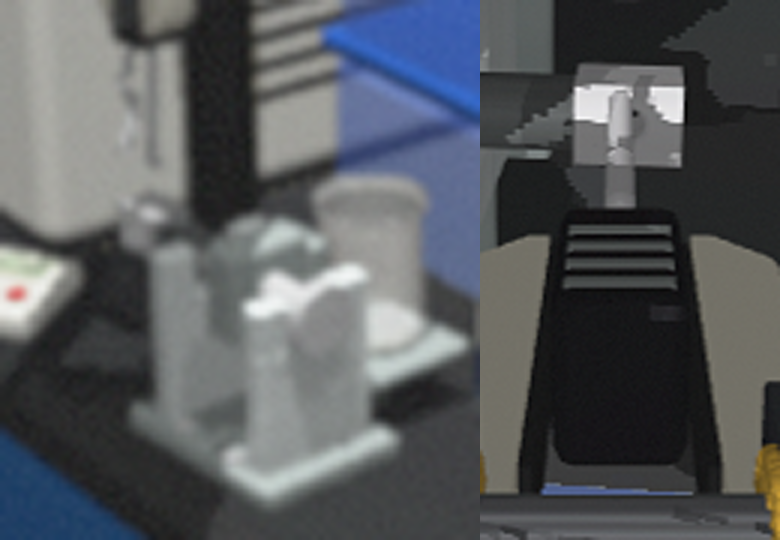

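```bash
python3 -c "
from h import *
w=cv2.imread('pics/w11.png');cv2.imwrite('pics/z11b.png',cv2.resize(w[185:245,240:320],(800,600),interpolation=2))
o=arm.get_obs()
for u,v in((281,207.5),(282,207.5),(283,207.5)): print(ray('wrist',u,v,.09,o)*1000)
"
```

```text
[403.43228637 349.88570857  90.        ]
[403.37112055 350.60450255  90.        ]
[403.30996441 351.32318289  90.        ]
```

View pics/z11b.png

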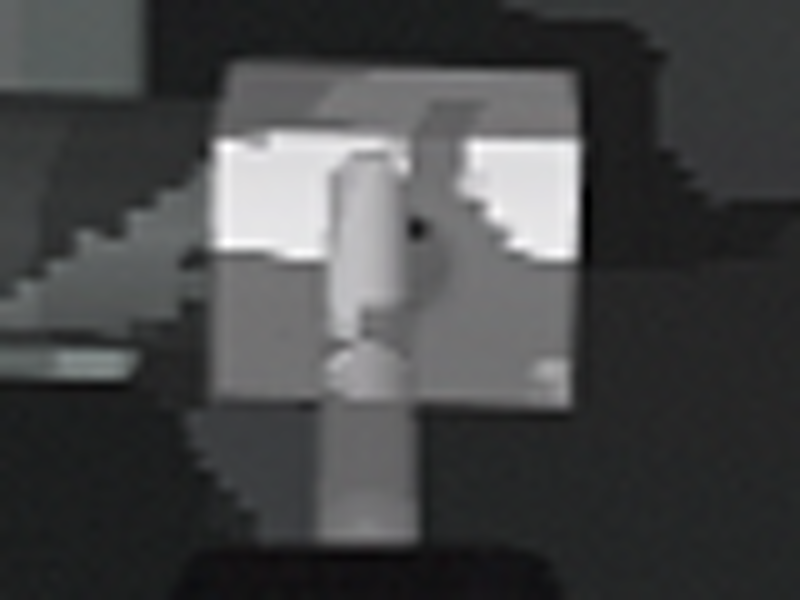

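```bash
python3 -c "
from h import *
o=arm.get_obs();f=lambda X,Y:(240+X/10-.45,185+Y/10-.45)
for n,X,Y in(('hole',396,269),('tl',212,135),('tr',580,137),('bl',210,400),('br',574,407)): print(n,(ray('wrist',*f(X,Y),.09,o)*1000).round(1))
R=Ro.from_rotvec(o['ee_rot']).as_matrix()
print('pred tip',((o['ee_pos']+R@[-.0008,.0,.0715])*1000).round(1), ((o['ee_pos']+R@[-.0008,.0001,.0878])*1000).round(1))
"
```

```text
hole [406.5 348.8  90. ]
tl [397.6 334.8  90. ]
tr [395.5 361.1  90. ]
bl [417.7 336.   90. ]
br [415.9 362.6  90. ]
pred tip [405.8 347.1 107.1] [405.6 346.7  90.8]
```

```bash
python3 -m pendant '[{"fingers":-1,"dx":-0.05,"dy":0.1,"yaw":0,"dz":0.2},{"fingers":-1,"dx":0,"dy":0,"yaw":0,"dz":0.2},{"fingers":-1,"dx":0,"dy":0,"yaw":0,"dz":0}]'
python3 -c "
from h import *
go(.4066,.3507,.163,94.4)"
python3 -m pendant '[{"fingers":-1,"dx":0,"dy":0,"yaw":0,"dz":0.15},{"fingers":-1,"dx":0,"dy":0,"yaw":0,"dz":0}]'
python3 -c "
from h import *
go(.4066,.3507,.163,94.4)"
```

```text
time: 14.4
ee_pos: [0.406, 0.3516, 0.1711]
ee_rot: [0.121, -3.133, 0.041]
force: [0.2, 0.7, -1.0]
finger_gap: 0.213
t 14.40 pos [0.406  0.3516 0.1711] ydir 94.43 need rows-units [-0.03 -0.04  0.41] yaw units 0.01 F [ 0.2  0.7 -1. ] gap 0.213 q6 -0.97
time: 14.57
ee_pos: [0.4059, 0.3517, 0.1679]
ee_rot: [0.122, -3.133, 0.041]
force: [-0.0, -0.5, -1.1]
finger_gap: 0.215
t 14.57 pos [0.4059 0.3517 0.1679] ydir 94.45 need rows-units [-0.03 -0.05  0.25] yaw units 0.01 F [-0.  -0.5 -1.1] gap 0.215 q6 -0.97
```

```bash
python3 -m pendant '[{"fingers":-1,"dx":-0.03,"dy":-0.04,"yaw":0,"dz":0.15},{"fingers":-1,"dx":0,"dy":0,"yaw":0,"dz":0}]'; python3 -m pendant '[{"fingers":-1,"dx":0,"dy":0,"yaw":0,"dz":0.15}]'; python3 -m pendant '[{"fingers":-1,"dx":0,"dy":0,"yaw":0,"dz":0.15}]'
```

```text
time: 14.73
ee_pos: [0.4066, 0.3509, 0.1647]
ee_rot: [0.122, -3.133, 0.041]
force: [-0.2, -0.1, -1.9]
finger_gap: 0.213
time: 14.82
ee_pos: [0.4068, 0.351, 0.1621]
ee_rot: [0.122, -3.133, 0.041]
force: [-0.6, -0.1, -1.8]
finger_gap: 0.213
time: 14.9
ee_pos: [0.4067, 0.3508, 0.1588]
ee_rot: [0.122, -3.133, 0.041]
force: [-2.8, -0.6, 0.4]
finger_gap: 0.209
```

```bash
python3 -m pendant '[{"fingers":-1,"dx":0.03,"dy":0,"yaw":0,"dz":0.12}]'; python3 -m pendant '[{"fingers":-1,"dx":0.02,"dy":0,"yaw":0,"dz":0.12}]'; python3 -m pendant '[{"fingers":-1,"dx":0,"dy":0,"yaw":0,"dz":0.12}]'
```

```text
time: 14.98
ee_pos: [0.406, 0.3506, 0.156]
ee_rot: [0.122, -3.132, 0.041]
force: [-2.0, -1.3, -1.5]
finger_gap: 0.212
time: 15.07
ee_pos: [0.4054, 0.3504, 0.1532]
ee_rot: [0.121, -3.132, 0.042]
force: [-0.7, -0.0, -0.8]
finger_gap: 0.213
time: 15.15
ee_pos: [0.4052, 0.3502, 0.1505]
ee_rot: [0.122, -3.132, 0.042]
force: [-1.5, -1.7, -0.1]
finger_gap: 0.215
```

```bash
R='[{"fingers":-1,"dx":0.015,"dy":0,"yaw":0,"dz":0.15},{"fingers":-1,"dx":0.01,"dy":0,"yaw":0,"dz":0.15}]'; python3 -m pendant '[{"fingers":-1,"dx":0.02,"dy":0,"yaw":0,"dz":0.15},{"fingers":-1,"dx":0.01,"dy":0,"yaw":0,"dz":0.15}]'; python3 -m pendant '[{"fingers":-1,"dx":0.01,"dy":0,"yaw":0,"dz":0.15},{"fingers":-1,"dx":0,"dy":0,"yaw":0,"dz":0}]'; python3 -c "
from h import *
tilt()"
```

```text
time: 15.32
ee_pos: [0.4047, 0.3501, 0.1439]
ee_rot: [0.122, -3.132, 0.041]
force: [-0.1, -0.3, -0.5]
finger_gap: 0.217
time: 15.48
ee_pos: [0.4044, 0.3499, 0.1399]
ee_rot: [0.122, -3.132, 0.042]
force: [-1.0, 0.3, -1.3]
finger_gap: 0.216
tilt deg (gx,gy tool) [-0.45  1.51] zdir [-0.0059 -0.0269 -0.9996]
```

```bash
python3 -c "
from h import *
snap('scene','s12');snap('wrist','w12');go(.4,.35,.13)
s=cv2.imread('pics/s12.png');w=cv2.imread('pics/w12.png')
cv2.imwrite('pics/z12.png',np.hstack([cv2.resize(s[140:230,190:270],(400,450),interpolation=2),cv2.resize(w[160:260,235:324],(400,450),interpolation=2)]))"
```

```text
t 15.58 pos [0.4045 0.35   0.1405] ydir 94.45 need rows-units [0.22 0.03 0.52] F [-0.2  1.3 -0.6] gap 0.211 q6 -0.97
```

View pics/z12.png

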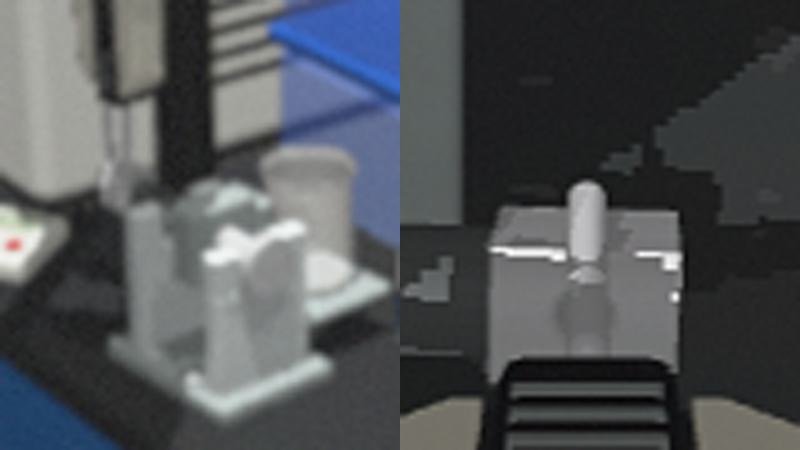

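```bash
python3 -m pendant '[{"fingers":-1,"dx":0.01,"dy":0,"yaw":0,"dz":0.15},{"fingers":-1,"dx":0.01,"dy":0,"yaw":0,"dz":0.15}]'; python3 -m pendant '[{"fingers":-1,"dx":0.01,"dy":0,"yaw":0,"dz":0.15},{"fingers":-1,"dx":0.01,"dy":0,"yaw":0,"dz":0.15}]'; python3 -m pendant '[{"fingers":-1,"dx":0.01,"dy":0,"yaw":0,"dz":0.15}]'; python3 -m pendant '[{"fingers":-1,"dx":0.01,"dy":0,"yaw":0,"dz":0.15}]'
```

```text
time: 15.75
ee_pos: [0.4043, 0.35, 0.135]
ee_rot: [0.122, -3.133, 0.04]
force: [-2.4, -0.3, 1.2]
finger_gap: 0.213
time: 15.92
ee_pos: [0.4037, 0.35, 0.1289]
ee_rot: [0.122, -3.133, 0.039]
force: [-3.0, -0.2, 3.5]
finger_gap: 0.214
time: 16.0
ee_pos: [0.4033, 0.35, 0.1259]
ee_rot: [0.122, -3.133, 0.039]
force: [-3.3, -1.0, -1.3]
finger_gap: 0.211
time: 16.08
ee_pos: [0.4028, 0.3498, 0.1225]
ee_rot: [0.122, -3.132, 0.039]
force: [-2.7, -1.5, 0.4]
finger_gap: 0.213
```

```bash
python3 -m pendant '[{"fingers":-1,"dx":0,"dy":0,"yaw":0,"dz":0.15},{"fingers":-1,"dx":0,"dy":0,"yaw":0,"dz":0.15}]'; python3 -m pendant '[{"fingers":-1,"dx":0,"dy":0,"yaw":0,"dz":0.15}]'; python3 -m pendant '[{"fingers":-1,"dx":0,"dy":0,"yaw":0,"dz":0.15}]';python3 -m pendant '[{"fingers":-1,"dx":0,"dy":0,"yaw":0,"dz":0.15}]'
```

```text
time: 16.25
ee_pos: [0.4026, 0.3495, 0.1158]
ee_rot: [0.122, -3.132, 0.04]
force: [-3.5, -0.8, 2.2]
finger_gap: 0.209
time: 16.33
ee_pos: [0.4025, 0.3494, 0.1124]
ee_rot: [0.122, -3.132, 0.04]
force: [-3.2, -0.6, 1.3]
finger_gap: 0.211
time: 16.42
ee_pos: [0.4024, 0.3493, 0.109]
ee_rot: [0.122, -3.132, 0.04]
force: [-3.0, -0.8, 1.9]
finger_gap: 0.212
time: 16.5
ee_pos: [0.4024, 0.3492, 0.1056]
ee_rot: [0.122, -3.131, 0.04]
force: [-3.0, -0.4, -0.5]
finger_gap: 0.213
```

```bash
python3 -m pendant '[{"fingers":-1,"dx":0,"dy":0,"yaw":0,"dz":0.1}]'; python3 -m pendant '[{"fingers":-1,"dx":0,"dy":0,"yaw":0,"dz":0.1}]';python3 -m pendant '[{"fingers":-1,"dx":0,"dy":0,"yaw":0,"dz":0.08}]'
```

```text
time: 16.58
ee_pos: [0.4022, 0.3491, 0.1029]
ee_rot: [0.122, -3.131, 0.04]
force: [-1.6, -0.5, -0.8]
finger_gap: 0.212
time: 16.67
ee_pos: [0.4024, 0.349, 0.1005]
ee_rot: [0.122, -3.131, 0.04]
force: [-0.1, -1.3, -0.6]
finger_gap: 0.213
time: 16.75
ee_pos: [0.4027, 0.3491, 0.0992]
ee_rot: [0.122, -3.132, 0.04]
force: [-7.0, -4.2, 21.3]
finger_gap: 0.212
```

```bash
python3 -m pendant '[{"fingers":-1,"dx":0,"dy":0,"yaw":0,"dz":0.06}]'; python3 -c "
from h import *
snap('scene','s13');snap('wrist','w13');go(.4,.35,.1);tilt()
s=cv2.imread('pics/s13.png');w=cv2.imread('pics/w13.png')
cv2.imwrite('pics/z13.png',np.hstack([cv2.resize(s[140:230,190:270],(400,450),interpolation=2),cv2.resize(w[160:310,210:343],(400,450),interpolation=2)]))"
```

```text
time: 16.83
ee_pos: [0.403, 0.3493, 0.0992]
ee_rot: [0.122, -3.133, 0.039]
force: [-7.5, -6.0, 19.2]
finger_gap: 0.212
t 16.93 pos [0.403  0.3492 0.0994] ydir 94.46 need rows-units [ 0.15  0.05 -0.03] F [-6.  -5.4 14.4] gap 0.210 q6 -0.97
tilt deg (gx,gy tool) [-0.38  1.41] zdir [-0.0047 -0.0251 -0.9997]
```

View pics/z13.png

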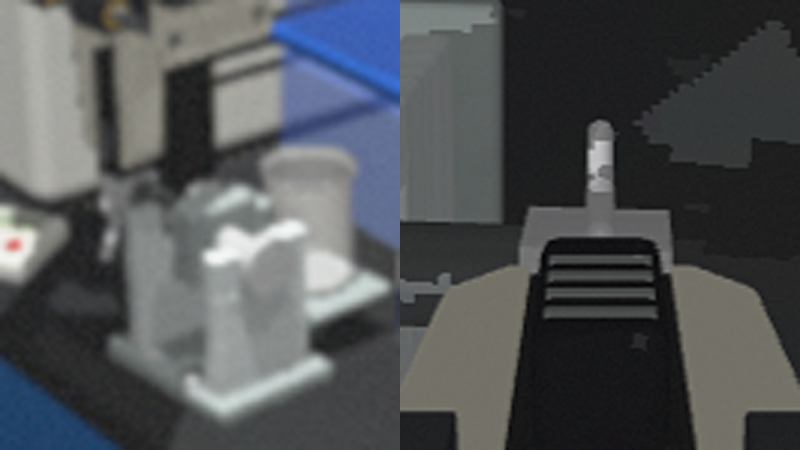

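```bash
python3 -m pendant '[{"fingers":-0.2,"dx":0,"dy":0,"yaw":0,"dz":0},{"fingers":-0.2,"dx":0,"dy":0,"yaw":0,"dz":0},{"fingers":-0.2,"dx":0,"dy":0,"yaw":0,"dz":0},{"fingers":-0.2,"dx":0,"dy":0,"yaw":0,"dz":0}]'; python3 -c "
from h import *
snap('wrist','w14');go(.4,.35,.1)
w=cv2.imread('pics/w14.png')
cv2.imwrite('pics/z14.png',cv2.resize(w[160:380,190:370],(490,600),interpolation=2))"
```

```text
time: 17.27
ee_pos: [0.404, 0.3495, 0.1002]
ee_rot: [0.122, -3.136, 0.037]
force: [-0.5, -0.2, -0.9]
finger_gap: 0.396
t 17.32 pos [0.4039 0.3496 0.1001] ydir 94.45 need rows-units [0.2  0.04 0.01] F [-0.6  0.1 -0.1] gap 0.399 q6 -0.97
```

View pics/z14.png

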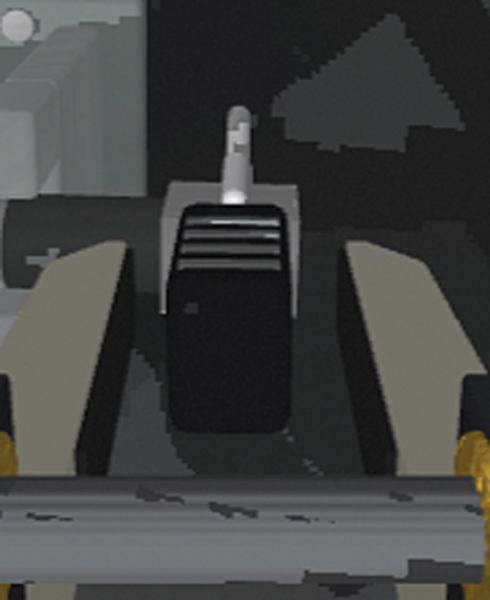

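```bash
python3 -m pendant '[{"fingers":-0.2,"dx":0,"dy":0,"yaw":0,"dz":-0.4},{"fingers":-0.2,"dx":0,"dy":0,"yaw":0,"dz":-0.6},{"fingers":-0.2,"dx":0,"dy":0,"yaw":0,"dz":-0.8},{"fingers":-0.2,"dx":0,"dy":0,"yaw":0,"dz":-0.8},{"fingers":-0.2,"dx":0.5,"dy":0,"yaw":0,"dz":-1},{"fingers":-0.2,"dx":1,"dy":0,"yaw":0,"dz":-1},{"fingers":-0.2,"dx":1,"dy":-0.3,"yaw":0,"dz":-1},{"fingers":-0.2,"dx":1,"dy":-0.3,"yaw":0,"dz":-0.5}]'
python3 -m pendant '[{"fingers":-0.2,"dx":1,"dy":0,"yaw":0,"dz":0},{"fingers":-0.2,"dx":1,"dy":0,"yaw":0,"dz":0},{"fingers":-0.2,"dx":0,"dy":0,"yaw":0,"dz":0},{"fingers":-0.2,"dx":0,"dy":0,"yaw":0,"dz":0}]'
python3 - <<'E'
from h import *
o=arm.get_obs();im,d=snap('wrist','w15');snap('scene','s15');snap('top','t15');go(.4,.35,.1)
np.save('pics/o15.npy',np.r_[o['ee_pos'],o['ee_rot']])
P=pts('wrist',d,o);Q=P[100:420].reshape(-1,3)
m=(np.hypot(Q[:,0]-.406,Q[:,1]-.349)<.03)&(Q[:,2]>.118)&(Q[:,2]<.14);print(m.sum(),Q[m].mean(0),Q[m].max(0),np.percentile(Q[m][:,2],[10,50,90]))
s=cv2.imread('pics/s15.png');t=cv2.imread('pics/t15.png');w=cv2.imread('pics/w15.png')
cv2.imwrite('pics/z15.png',np.vstack([np.hstack([cv2.resize(s[140:230,190:280],(400,400),interpolation=2),cv2.resize(t[155:245,165:255],(400,400),interpolation=2)])]))
E
```

```text
time: 17.98
ee_pos: [0.3346, 0.3344, 0.2311]
ee_rot: [0.118, -3.133, 0.041]
force: [0.3, 0.0, 0.2]
finger_gap: 0.402
time: 18.32
ee_pos: [0.2912, 0.3308, 0.2408]
ee_rot: [-0.12, 3.137, -0.029]
force: [0.5, 0.5, -0.4]
finger_gap: 0.4
t 18.47 pos [0.2919 0.3308 0.2397] ydir 94.32 need rows-units [-5.46  0.69  6.97] F [ 0.8 -1.4  0.8] gap 0.401 q6 -0.85
640 [0.40095526 0.34899836 0.12566926] [0.4171745  0.35940007 0.12839491] [0.12263344 0.12631446 0.12737048]
```

View pics/z15.png

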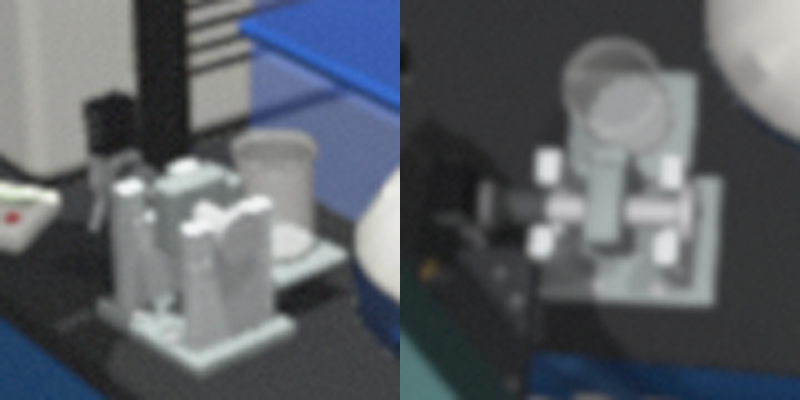

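View pics/w15.png

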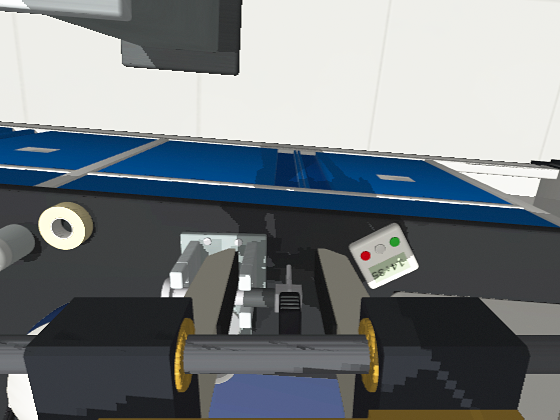

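```bash
python3 - <<'E'
from h import *
a=np.load('pics/o15.npy');o=dict(ee_pos=a[:3],ee_rot=a[3:]);k=np.load('pics/w15.npz');P=pts('wrist',k['d'],o)
Q=P[280:335,278:303].reshape(-1,3);m=abs(Q[:,2]-.126)<.003;A=Q[m]
s=np.linalg.lstsq(np.c_[A[:,:2]-A[:,:2].mean(0),np.ones(len(A))],A[:,2],rcond=None)[0];print(m.sum(),'slope deg',np.degrees(s[:2]).round(2),A.mean(0).round(4))
w=k['im'];cv2.imwrite('pics/z16.png',cv2.resize(w[225:335,150:320],(800,518),interpolation=2)[:,:,::-1])
for n in('top0','t15'):
    D=np.load('pics/'+n+'.npz');im=D['im'].astype(int)
    print(n,[im[v,u].tolist() for u,v in((286,228),(314,218),(362,226),(143,211))])
a,b=cv2.imread('pics/top0.png'),cv2.imread('pics/t15.png');d=np.abs(a.astype(int)-b).sum(2)
for nm,(u,v) in dict(tape=(286,228),b1=(314,218),b2=(362,226),vial=(334,225),timer=(143,211)).items(): print(nm,d[v-15:v+16,u-15:u+16].mean().round(1))
E
```

```text
565 slope deg [ 2.42 -0.02] [0.4022 0.3491 0.1263]
top0 [[50, 51, 52], [224, 223, 220], [179, 179, 176], [220, 219, 214]]
t15 [[52, 55, 55], [235, 234, 232], [196, 196, 193], [81, 117, 118]]
tape 23.4
b1 19.9
b2 20.3
vial 14.1
timer 222.5
```

View pics/z16.png

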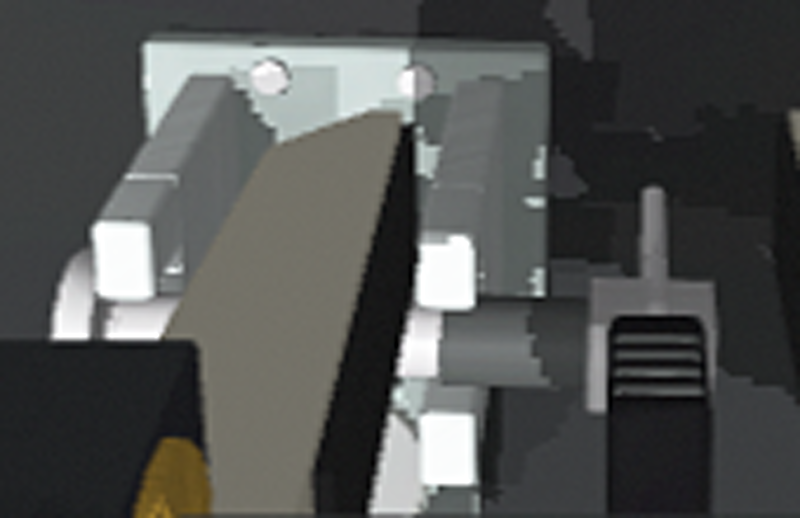

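```bash
python3 - <<'E'
from h import *
a=np.load('pics/o15.npy');o=dict(ee_pos=a[:3],ee_rot=a[3:]);k=np.load('pics/w15.npz');P=pts('wrist',k['d'],o)
for v in range(286,340,3): print(v,P[v,290].round(4),k['im'][v,290], end=' | ')
for lo,hi in((.398,.416),(.400,.42)):
    Q=P[270:345,284:298].reshape(-1,3);m=(abs(Q[:,2]-.126)<.005)&(Q[:,0]>lo)&(Q[:,0]<hi);A=Q[m]
    s=np.polyfit(A[:,0],A[:,2],1);print('\n',m.sum(),np.degrees(s[0]).round(2),A.max(0))
E
```

```text
286 [0.3901 0.3489 0.0851] [103 102 103] | 289 [0.3909 0.349  0.0894] [111 111 113] | 292 [0.3918 0.349  0.0934] [12 11 13] | 295 [0.3912 0.3488 0.0999] [19 17 17] | 298 [0.3916 0.3488 0.1046] [13 12 14] | 301 [0.3913 0.3486 0.1102] [31 31 34] | 304 [0.3909 0.3485 0.1158] [103 107 106] | 307 [0.3907 0.3484 0.1211] [71 74 74] | 310 [0.3917 0.3485 0.1241] [17 16 20] | 313 [0.3941 0.3486 0.1251] [30 28 31] | 316 [0.3957 0.3488 0.1272] [28 29 31] | 319 [0.399  0.349  0.1267] [28 28 29] | 322 [0.4017 0.3493 0.1272] [29 30 30] | 325 [0.4056 0.3496 0.126 ] [29 29 32] | 328 [0.408  0.3498 0.127 ] [28 25 30] | 331 [0.4118 0.3502 0.126 ] [27 26 31] | 334 [0.4141 0.3504 0.127 ] [37 37 40] | 337 [0.2612 0.3335 0.3385] [59 59 61] | 
 232 -0.52 [0.41513903 0.35656672 0.12839491]

 204 -0.96 [0.41513903 0.35656672 0.12822036]
```

```bash
python3 - <<'E'
from h import *
a=np.load('pics/o15.npy');o=dict(ee_pos=a[:3],ee_rot=a[3:]);k=np.load('pics/w15.npz');P=pts('wrist',k['d'],o)
print('bow end z=.042',ray('wrist',288.3,265,.042,o)); print([P[v,289].round(4).tolist() for v in range(264,288,3)])
E
```

```text
bow end z=.042 [0.38883289 0.34769798 0.042     ]
[[0.3865, 0.3482, 0.0442], [0.3882, 0.3483, 0.048], [0.3895, 0.3484, 0.0524], [0.3905, 0.3484, 0.0572], [0.3921, 0.3485, 0.0608], [0.3879, 0.3479, 0.0752], [0.3887, 0.3479, 0.0797], [0.39, 0.348, 0.0834]]
```

```bash
python3 -c "
from h import *
go(.4,.35,.1);print(arm.sign_off())"
```

```text
t 18.47 pos [0.2919 0.3308 0.2397] ydir 94.32 need rows-units [-5.46  0.69  6.97] F [ 0.8 -1.4  0.8] gap 0.401 q6 -0.85
the job is handed in; nothing more can be done
None
```

The tilt stage is locked and the job was handed in at 18.5 s of the 72 s allowed. The pin is home, and the clip is seated through its cross hole with the bow on the robot's side.

**Pin:** I pushed it in by the head with shut fingers. It slid at about 5–7 N and met a hard stop at about 34 N. In the last wrist picture the head lies flush on the cheek.

**Clip:** I took it from the holder and lowered the leg into the hole at the spot found in the wrist camera images. It went in on the first try with under 4 N, so no search along the pin was needed. The bow passed the block with little force, and the grip stopped on the pin at about 21 N.

**Last checks:**
- **Seating:** the grip's top is at z ≈ 0.1265 m, against 0.126 m expected. It is level to within about 1°. A first plane fit gave 2.4°, which I put down to the grip's rounded edge.
- **Bow:** its end is 17–19 mm from the leg's axis, against 19 mm shut; spread it would be about 27 mm.
- **Other objects:** the bottles, vial and tape roll look unmoved from the top camera. The arm hid the timer in that view, and in the wrist view it looks undisturbed.
- **Disagreement:** the tool had drifted about 2° off vertical, so the clip was slightly tilted while it went in. It straightened when released. I felt no distinct snap of the bow, only the side force dropping to zero just before the stop.

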